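# Repack the cantilever toolbox with its interlocking bins

### The job

Repack the red toolbox: swing its top tray fully open by the handle, and lay whatever has been left loose in the bottom compartment in the near, empty compartment of the top tray, where it belongs. Then fit every coloured parts bin from the trestle into the bottom, each on the patch of its own colour and turned the way the patch shows, so that they interlock and all stand flush on the floor; finally swing the tray fully shut over them. Leave the other things on the trestle where they are.

Things in the scene. Friction and masses are not known exactly. Their poses are not given: they have to be found in the camera images.
- tray_swing (a joint): swing of the cantilever top tray, rad: 0 = shut, 2.18 = fully open (stop). Level all the way on parallel 115 mm arms; at q it has shifted in the box's frame by y = 0.115*(sin(q-0.873)+0.766), z = 0.115*(cos(q-0.873)-0.643) m (open: 199 mm to +y, 44 mm down). Damped, 0.9 kg: it sinks to the nearer end from either side of q = 0.87 and stays there.
- tray_handle (a point): middle of the top tray's pull handle: dark steel bar 12 mm thick, 90 mm long along the box's x, 30 mm above the tray's rim over its -y wall; 142 mm above the trestle when shut, 98 mm when open. Axes as the toolbox's.
- tray_bay (a point): centre of the floor of the near (robot-side), empty compartment of the red top tray: inside 183 mm along x by 150 mm along y, walls 37 mm high (the far compartment holds a socket rail). Moves with the tray; axes as the toolbox's.
- toolbox_floor (a point): red steel toolbox, fixed, 316 x 156 mm, rim 72 mm up: centre of its bottom compartment's floor, 4 mm above the trestle, 200 (x) x 150 (y) mm inside, with four interlocking patches coloured like the bins; bins have 3 mm of gap on each side. x: along the box, away from the robot; y: to the side the tray opens to; z up. Divider at +x 28 mm high, stock behind it.
- blue (a point): blue lidded plastic bin, 0.14-0.28 kg. Body 34 mm high; on its lid an upright grip rib 12 mm thick, 44 mm long, 28 mm high (62 mm in all). Point: the rib's middle in plan (balance point), 31 mm above the underside; z up. T: bar 144 mm along x spanning y = -9.5 to +34.5 mm from this point; stem 44 mm wide from its middle to y = -59.5 mm. Rib along x.
- blue_foot (a point): middle of the end face of the blue bin's stem, half-way up (0, -59.5, 0 mm from point blue).
- green (a point): green lidded plastic bin, 0.1-0.21 kg. Body 34 mm high; on its lid an upright grip rib 12 mm thick, 44 mm long, 28 mm high (62 mm in all). Point: the rib's middle in plan (balance point), 31 mm above the underside; z up. L with equal arms 44 mm wide to +x and +y: outer faces at x, y = -38.7 mm from this point, arm ends at x, y = +55.3 mm. Rib along x.
- green_foot (a point): middle of the end of the green bin's +x arm, half-way up (+55.3, -16.7, 0 mm from point green).
- orange (a point): orange lidded plastic bin, 0.1-0.21 kg. Body 34 mm high; on its lid an upright grip rib 12 mm thick, 44 mm long, 28 mm high (62 mm in all). Point: the rib's middle in plan (balance point), 31 mm above the underside; z up. L with equal arms 44 mm wide to +x and +y: outer faces at x, y = -38.7 mm from this point, arm ends at x, y = +55.3 mm. Rib along x.
- orange_foot (a point): middle of the end of the orange bin's +x arm, half-way up (+55.3, -16.7, 0 mm from point orange).
- white (a point): white lidded plastic bin, 0.07-0.14 kg. Body 34 mm high; on its lid an upright grip rib 12 mm thick, 44 mm long, 28 mm high (62 mm in all). Point: the rib's middle in plan (balance point), 31 mm above the underside; z up. Straight, 44 (x) by 94 mm (y), centred on this point. Rib along y. A half turn makes no difference.
- blue_home (a point): where point blue lies, with which axes, when the blue bin stands flush on the blue patch of the toolbox floor (35 mm above the trestle; axes as the toolbox's). All bins' lowest 8 mm are set in by 2.5 mm all round as a lead-in.
- green_home (a point): where point green lies, with which axes, when the green bin stands flush on the green patch of the toolbox floor (35 mm above the trestle; axes as the toolbox's). All bins' lowest 8 mm are set in by 2.5 mm all round as a lead-in.
- orange_home (a point): where point orange lies, with which axes, when the orange bin stands flush on the orange patch of the toolbox floor (35 mm above the trestle; axes as the toolbox's). All bins' lowest 8 mm are set in by 2.5 mm all round as a lead-in.
- white_home (a point): where point white lies, with which axes, when the white bin stands flush on the white patch of the toolbox floor (35 mm above the trestle; axes as the toolbox's). All bins' lowest 8 mm are set in by 2.5 mm all round as a lead-in.
- brush (a point): grey plastic vent brush, 130 mm long along x, lying on the toolbox's bottom under the tray at the start when present: handle 92 x 20 x 18 mm (from x = -65 to +27 mm), slatted head 26 mm wide and 26 mm high at the +x end. 40 to 90 g. This point is in the handle's axis, 9 mm above the underside; grip it here across y.
- bar (a point): chrome socket extension bar, 125 mm long along x, lying on the toolbox's bottom under the tray at the start when present: shaft 16 mm in diameter between flatted end collars 24 mm across (so it does not roll freely). 0.17 to 0.34 kg. This point is on its axis, 12 mm above its underside; grip the shaft here across y.
- wheel_chock: bystander, not part of the job: yellow stepped plastic wheel chock, 160 x 80 x 72 mm. Origin in its underside.
- grease_tin: bystander, not part of the job: small tin with a blue label, 56 mm in diameter, 60 mm high, standing among the bins. Origin in its underside.
- spray_can: bystander, not part of the job: spray can with a red cap, 52 mm in diameter, 170 mm high. Origin in its underside.
- torch: bystander, not part of the job: black torch lying, 155 mm long. Origin in its underside.
- tape_roll: bystander, not part of the job: black tape roll lying flat, 96 mm in diameter, 40 mm high. Origin in its underside.
- mug: bystander, not part of the job: blue mug, 80 mm in diameter, 90 mm high. Origin in its underside.
- ring_spanner: bystander, not part of the job: steel spanner lying, 190 mm long. Origin in its underside.

How it is judged:
On the way, in this order (a step that is already met when the one before it is completed fails the run):
1. the top tray is swung fully open (value of joint tray_swing above 2.05 rad), for 0.2 s.
2. with the tray open, the loose things lie in the tray's near compartment and every bin stands flush on its own patch (value of joint tray_swing above 1.9 rad and horizontal distance between blue and blue_home below 0.01 m and z of blue in the frame of blue_home below 0.003 m and angle between each of blue, green, orange, white's own z axis and vertical below 0.05 rad and angle between the x axis of blue and the x axis of blue_home, either way round below 0.1 rad and y of blue_foot in the frame of blue_home below -0.03 m and horizontal distance between green and green_home below 0.01 m and z of green in the frame of green_home below 0.003 m and angle between the x axis of green and the x axis of green_home, either way round below 0.1 rad and x of green_foot in the frame of green_home above 0.03 m and horizontal distance between orange and orange_home below 0.01 m and z of orange in the frame of orange_home below 0.003 m and angle between the x axis of orange and the x axis of orange_home, either way round below 0.1 rad and x of orange_foot in the frame of orange_home above 0.03 m and horizontal distance between white and white_home below 0.01 m and z of white in the frame of white_home below 0.003 m and angle between the x axis of white and the x axis of white_home, either way round below 0.1 rad and x of brush in the frame of tray_bay between -0.092 and 0.092 m and y of brush in the frame of tray_bay between -0.075 and 0.075 m and z of brush in the frame of tray_bay between 0 and 0.035 m and x of bar in the frame of tray_bay between -0.092 and 0.092 m and y of bar in the frame of tray_bay between -0.075 and 0.075 m and z of bar in the frame of tray_bay between 0 and 0.035 m), for 0.3 s.
At the end, for the whole second after the job is handed in: The tray is shut (within 0.05 rad), every bin present stands on its own patch within 10 mm and 0.1 rad, turned the right way, upright and down on the floor (within 3 mm), the brush and the bar, where present, lie in the near compartment of the tray, and all is at rest (value of joint tray_swing below 0.05 rad and horizontal distance between blue and blue_home below 0.01 m and z of blue in the frame of blue_home below 0.003 m and angle between each of blue, green, orange, white's own z axis and vertical below 0.05 rad and angle between the x axis of blue and the x axis of blue_home, either way round below 0.1 rad and y of blue_foot in the frame of blue_home below -0.03 m and horizontal distance between green and green_home below 0.01 m and z of green in the frame of green_home below 0.003 m and angle between the x axis of green and the x axis of green_home, either way round below 0.1 rad and x of green_foot in the frame of green_home above 0.03 m and horizontal distance between orange and orange_home below 0.01 m and z of orange in the frame of orange_home below 0.003 m and angle between the x axis of orange and the x axis of orange_home, either way round below 0.1 rad and x of orange_foot in the frame of orange_home above 0.03 m and horizontal distance between white and white_home below 0.01 m and z of white in the frame of white_home below 0.003 m and angle between the x axis of white and the x axis of white_home, either way round below 0.1 rad and x of brush in the frame of tray_bay between -0.092 and 0.092 m and y of brush in the frame of tray_bay between -0.075 and 0.075 m and z of brush in the frame of tray_bay between 0 and 0.035 m and x of bar in the frame of tray_bay between -0.092 and 0.092 m and y of bar in the frame of tray_bay between -0.075 and 0.075 m and z of bar in the frame of tray_bay between 0 and 0.035 m and velocity of joint tray_swing below 0.05 rad/s); the robot touches nothing.
It fails at once if a bystander is shifted by more than 30 mm (distance of any of wheel_chock, grease_tin, spray_can, torch, tape_roll, mug, ring_spanner from where it was at the start of the episode above 0.03 m).
Of vent_brush, extension_bar only 1 to 2 are there at a start; the rules pass over those that are not, and their reading is None.
Of blue_bin, green_bin, orange_bin, white_bin only 3 to 4 are there at a start; the rules pass over those that are not, and their reading is None.
At some moment in a run one of blue_bin, green_bin, orange_bin, white_bin may be knocked a few centimetres aside while the robot is not near it.
Once in a run the grip may slacken for a moment while it holds something.
It also fails if it takes over 210 s, if anything falls off the work surface, if the arm or the gripper's body presses on something with over 40 N, if the wrist force passes 120 N, or if a joint passes its speed limit or range.

### The arm

A 6-joint arm with a two-finger parallel gripper is mounted at the origin on the work surface. World frame = base frame: x ahead of the robot, y to its left, z up, the work surface at z = 0. Lengths are in m, angles in rad, forces in N, time in s.
With the tool pointing down it reaches from about 0.375 to 0.9 m from the base axis. Payload 3.1 kg.
Tool frame: the origin (TCP) lies on the centre line of the jaws, within the pads' length; the fingertips stand 14 mm ahead of it and the grasp point (between the pads) lies 5 mm behind it (manip.tips_ahead is the distance from the TCP to the fingertips, in m); z points along the fingers, y is the line along which they close (so a half turn about z gives the same grasp; the last joint's range is limited). The gripper opens to 87 mm and grips with 3 to 60 N. Pads are 19 mm wide; open, the fingers measure 117 mm over their backs; the gripper's body (75 mm by 190 mm) begins 51 mm behind the grasp point.
Start: joints at [-1.456, 0.527, 1.433, -0, 1.181, -0.178], TCP at [0.181, -0.598, 0.237] pointing down, gripper open.
Joint ranges: [-3.08, 3.08], [-0.75, 2.2], [0.22, 2.44], [-1.43, 4.57], [0, 2.65], [-2.85, 2.85]. Speed limits (rad/s): [2.79, 2.79, 3.14, 3.14, 3.14, 3.14].

### API

Orientations are given as a unit quaternion [w, x, y, z].
In Python, from plant import manip gives the robot as it stands. The module is installed in compiled form; this text tells all that it offers.
- The arm moves only by the tool send_rows, never from a script. Its argument "moves" is a list of rows, each an object of numbers: "dx", "dy", "dz": the shift along the tool's x, y, z in mm; "roll": the turn about the tool's z in rad. A call has 1 to 12 rows; each row shifts and turns the commanded pose from where the row before left it, along the tool's axes as they then stand; what a row does not reach is not made up. A row lasts 1/8 s, in which the tool goes at most 62.5 mm and 10.7 degrees, less where a joint would pass 70% of its speed; a pose out of reach is approached as far as the arm can. A call is refused whole if a number of a shift passes 62.5 or a number of a turn 0.188, either way. A call with a gripper value outside its range is refused whole. "hand" is the finger opening in mm, from 0 to 87, set as the call begins (left out, the last holds). The fingers move at their own pace and stop on an object; "squeeze" is the grip in N (left out, the last holds). Time passes only in rows, so rows that do not move let the fingers close. It gives the time, the measured TCP pose, the force, the opening and the grip force at its end, in the units of the state.
- manip.sense(): the state, without advancing time (a new reading comes with each control period).
- manip.snapshot(name): name is "scene" or "top"; returns a dict with "pixels" (400x640x3 uint8, red, green, blue), "fx", "fy", "cx", "cy" (pixels), "distortion" ([k1, k2, p1, p2, k3] as OpenCV has them; the pictures are not rectified), "world_to_cam" (4x4, takes a point from world to camera coordinates). Camera axes: x right, y up, looking along -z (the intrinsics and any distortion apply to the point x, -y, -z); pixel columns grow to the right and rows downward; lengths in m; the calibration is good to about 2 mm. A picture is of the moment at which its call begins. There is no depth.
- manip.finish_job(): hands the job in; it is judged then, once.
Trained networks look in the newest picture that a camera, given by its name, has taken for a name from the list of things; names that differ only in an ending like _2 or _b are one class to them, and where a whole thing is asked for, a point or a joint stands for the part that bears it (a point fixed in the world has none). Each returns a list of dicts, best first, with "score" (0 to 1); they miss things now and then, are a little off and sometimes report something else, mostly with a low value. They report only what shows in the picture. A call takes as long as a camera call.
- manip.look_for(camera, label): "xyz" ([x, y, z] in m, in world coordinates, good to about 4 mm: the middle of the surface that is visible of it).
- manip.regions_of(camera, label): "pixels" (400x640 bool, what is visible of it).
The state is a dict: "time_s": time; "qpos": joint angles; "dq": joint speeds; "joint_torque": joint torques, N m; "eef_pos": TCP position; "tool_rot": TCP orientation; "ft_force": force on the tool from outside, world axes, zero at the start; "moment": the same for the moment, N m; "finger_gap": opening from 0.0 (shut) to 1.0 (fully open); "finger_force": force on a finger pad.
Only numpy, scipy, OpenCV 4.12 (cv2) and the standard library are available. Lean on these libraries where they do the work, as an engineer would, in place of code of your own. Each camera call takes 0.05 s, during which the arm holds its last target. There are 200 camera calls.

## Working session

There is one attempt and no reset: what is moved stays moved. The work goes in short steps, Python scripts to look and compute and a tool call to move; the robot and the scene stay as the last step left them, time stands still between calls to the robot, and variables do not carry over. Pictures are saved under pics/ and viewed, at most 14 in all, crops included, and the job is handed in when it is done.

Besides the shell and the picture viewer there is one more tool, called after "Call:" by a JSON object that holds its "api" and its "payload", one argument or row to a line. send_rows: Moves the arm, as the interface text tells. Its arguments: {"type":"object","properties":{"moves":{"type":"array","items":{"type":"object","properties":{"dx":{"type":"number"},"dy":{"type":"number"},"dz":{"type":"number"},"roll":{"type":"number"}}}},"hand":{"type":"number"},"squeeze":{"type":"number"}},"required":["moves"]}

```bash
mkdir -p pics; ls; python3 - <<'E'
from plant import manip
import cv2
for c in ("scene","top"):
    s=manip.snapshot(c); cv2.imwrite(f"pics/{c}0.png",s["pixels"][:,:,::-1].copy())
    print(c,s["fx"],s["cx"],s["cy"],s["distortion"],s["world_to_cam"].__repr__() )
print({k:v for k,v in manip.sense().items()}, manip.tips_ahead)
for n in ["blue","green","orange","white","brush","bar","tray_handle","toolbox_floor","tray_bay","grease_tin","wheel_chock","spray_can","torch","tape_roll","mug","ring_spanner"]:
    for c in ("scene","top"):
        print(n,c,[(round(d["score"],2),[round(float(v),3) for v in d["xyz"]]) for d in manip.look_for(c,n)[:2]])
E
```

```text
pics
scene 409.8478587516028 324.27485594323736 194.64496485501712 [-0.09107453  0.          0.          0.          0.        ] array([[-0.3312028 ,  0.94332256, -0.02114826,  0.09479432],
       [-0.60934128, -0.19672083,  0.76811726,  0.25113174],
       [ 0.72042204,  0.2672891 ,  0.63995987, -1.73830182],
       [ 0.        ,  0.        ,  0.        ,  1.        ]])
top 447.3364488614791 319.0865647609196 199.39805130653718 [-0.11286893  0.          0.          0.          0.        ] array([[-0.01487476, -0.9997614 , -0.01599621,  0.11758874],
       [ 0.9852803 , -0.01738029,  0.17006077, -0.54694138],
       [-0.17029821, -0.01323113,  0.98530374, -1.58186723],
       [ 0.        ,  0.        ,  0.        ,  1.        ]])
{'time_s': 0.1, 'qpos': array([-1.45553068e+00,  5.28351149e-01,  1.43374913e+00,  1.16789608e-05,
        1.18140738e+00, -1.78482466e-01]), 'dq': array([-0.00017352, -0.00479584, -0.00229978, -0.00025888,  0.00061839,
       -0.00055257]), 'joint_torque': array([-2.36430907e-06, -4.40986025e+01, -1.77151215e+01,  6.35734946e-02,
        5.34556888e-02, -4.
[... 1536 characters left out ...]
scene [(0.7, [0.476, 0.603, 0.037])]
wheel_chock top [(0.74, [0.433, 0.594, 0.033]), (0.59, [0.616, -0.307, 0.031])]
spray_can scene [(0.94, [0.289, -0.396, 0.096])]
spray_can top []
torch scene [(0.76, [0.783, -0.16, 0.034])]
torch top [(0.94, [0.769, -0.163, 0.039])]
tape_roll scene [(0.67, [0.348, 0.286, 0.029])]
tape_roll top [(0.82, [0.323, 0.287, 0.041]), (0.37, [0.583, 0.154, 0.073])]
mug scene [(0.64, [0.328, 0.426, 0.059]), (0.15, [0.545, -0.222, 0.05])]
mug top [(0.84, [0.296, 0.436, 0.023]), (0.27, [0.611, -0.307, 0.034])]
ring_spanner scene [(0.92, [0.617, 0.512, 0.002]), (0.25, [0.546, -0.221, 0.05])]
ring_spanner top [(0.7, [0.61, -0.305, 0.035]), (0.67, [0.618, 0.503, 0.008])]
```

View pics/top0.png

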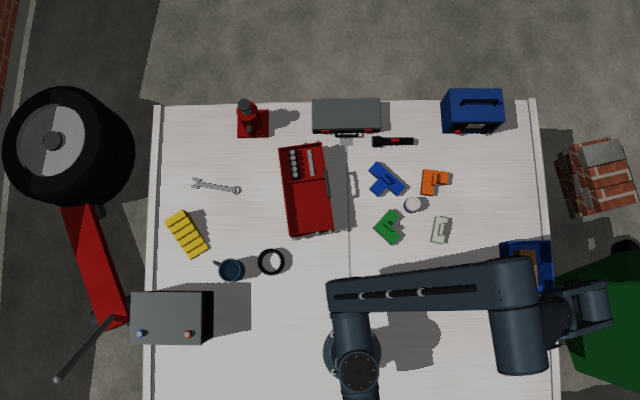

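View pics/scene0.png

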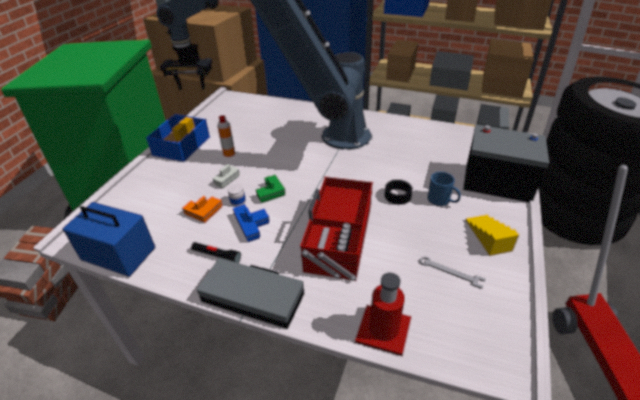

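```bash
cat > h.py <<'E'
import numpy as np, cv2
from scipy.optimize import minimize
from plant import manip
def proj(s,P):
    W=s["world_to_cam"]; P=np.asarray(P,float).reshape(-1,3)
    C=(P@W[:3,:3].T+W[:3,3])*[1,-1,-1]
    K=np.array([[s["fx"],0,s["cx"]],[0,s["fy"],s["cy"]],[0,0,1]])
    return cv2.projectPoints(C,np.zeros(3),np.zeros(3),K,np.array(s["distortion"],float))[0].reshape(-1,2)
def unproj(s,uv,z):
    K=np.array([[s["fx"],0,s["cx"]],[0,s["fy"],s["cy"]],[0,0,1]])
    n=cv2.undistortPoints(np.asarray(uv,float).reshape(-1,1,2),K,np.array(s["distortion"],float)).reshape(-1,2)
    W=s["world_to_cam"]; R=W[:3,:3]; c=-R.T@W[:3,3]
    d=np.c_[n[:,0],-n[:,1],-np.ones(len(n))]@R
    return c+d*((z-c[2])/d[:,2])[:,None]
def box(x0,x1,y0,y1,z0,z1): return np.array([[x,y,z] for x in(x0,x1) for y in(y0,y1) for z in(z0,z1)])/1000.
RX=box(-22,22,-6,6,34,62); 
L=[box(-38.7,55.3,-38.7,5.3,0,34),box(-38.7,5.3,-38.7,55.3,0,34),RX]
MODEL=dict(green=L,orange=L,blue=[box(-72,72,-9.5,34.5,0,34),box(-22,22,-59.5,0,0,34),RX],
  white=[box(-22,22,-47,47,0,34),box(-6,6,-22,22,34,62)],
  toolbox=[box(-158,158,-78,78,0,112)])
def pose(m,p,z=0):
    c,s_=np.cos(p[2]),np.sin(p[2]); return m@np.array([[c,s_,0],[-s_,c,0],[0,0,1]])+[p[0],p[1],z]
S=4
def sil(s,parts,p,z=0,roi=None):
    x0,y0,w,h=roi; im=np.zeros((h*S,w*S),np.uint8)
    for m in parts:
        q=(proj(s,pose(m,p,z))-[x0-.5,y0-.5])*S-.5
        cv2.fillConvexPoly(im,cv2.convexHull(np.round(q*16).astype(np.int32)),1,cv2.LINE_8,4)
    return im
HUE=dict(blue=(100,125),green=(45,80),orange=(5,17),toolbox=(-6,4))
def cmask(s,name,net=None):
    if name in HUE:
        v=cv2.cvtColor(s["pixels"],cv2.COLOR_RGB2HSV).astype(int); h=v[...,0]; lo,hi=HUE[name]
        h=np.where(h>170,h-180,h)
        return ((h>=lo)&(h<=hi)&(v[...,1]>120)&(v[...,2]>25)).astype(np.uint8)
    return net.astype(np.uint8)
def fit(snaps,masks,parts,p0,z=0,hull=False,yaws=None,rad=45):
    data=[]
    for s,m in zip(snaps,masks):
        u,v=np.round(proj(s,[[p0[0],p0[1],.03]])[0]).astype(int)
        x0,y0=max(u-rad,0),max(v-rad,0); x1,y1=min(u+rad,640),min(v+rad,400)
        mm=m[y0:y1,x0:x1].copy()
        n,lab,st,_=cv2.connectedComponentsWithStats(mm)
        if n>1: mm=(lab==1+np.argmax(st[1:,4])).astype(np.uint8)
        mm=cv2.resize(mm*255,None,fx=S,fy=S,interpolation=cv2.INTER_LINEAR)>127
        mm=mm.astype(np.uint8)
        if hull:
            pts=np.argwhere(mm)[:,::-1].astype(np.int32); mm[:]=0; cv2.fillConvexPoly(mm,cv2.convexHull(pts),1)
        data.append((s,mm,(x0,y0,x1-x0,y1-y0)))
    def cost(p):
        c=0
        for s,mm,roi in data:
            q=sil(s,parts,p,z,roi)
            c+=1-(q&mm).sum()/max(1,(q|mm).sum())
        return c/len(data)
    best=None
    for y in (yaws if yaws is not None else np.arange(0,2*np.pi,np.pi/8)):
        p=np.array([p0[0],p0[1],y])
        r=minimize(cost,p,method="Nelder-Mead",options=dict(initial_simplex=p+np.array([[0,0,0],[.015,0,0],[0,.015,0],[0,0,.2]]),maxiter=40))
        if best is None or r.fun<best.fun: best=r
    p=best.x
    return minimize(cost,p,method="Nelder-Mead",options=dict(initial_simplex=p+np.array([[0,0,0],[.006,0,0],[0,.006,0],[0,0,.06]]),maxiter=120))
E
cat > f1.py <<'E'
from h import *
import sys
names=sys.argv[1].split(','); tag=sys.argv[2]
P0=dict(blue=(.61,-.12),green=(.455,-.135),orange=(.62,-.307),white=(.435,-.322),toolbox=(.58,.155))
sn={c:manip.snapshot(c) for c in("top","scene")}
vis=sn["top"]["pixels"][:,:,::-1].copy(); vis=cv2.resize(vis,None,fx=4,fy=4,interpolation=cv2.INTER_CUBIC)
for n in names:
    p0=P0[n]
    for a in sys.argv[3:]:
        if a.startswith(n+"="): p0=tuple(map(float,a.split("=")[1].split(",")))
    ms={}
    for c in sn:
        net=None
        if n=="white":
            r=manip.regions_of(c,"white"); r=[d for d in r if d["score"]>.4]
            net=r[0]["pixels"] if r else np.zeros((400,640),bool)
        ms[c]=cmask(sn[c],n,net)
    t=n=="toolbox"
    kw=dict(hull=t,rad=75 if t else 32,yaws=(np.array([0,.1,.2,-.1,-.2]) if t else (np.arange(0,np.pi,np.pi/8) if n=="white" else None)))
    for cs in (("top",),("scene",),("top","scene")):
        r=fit([sn[c] for c in cs],[ms[c] for c in cs],MODEL[n],p0,**kw)
        print(n,cs,np.round(r.x,4),round(r.fun,3))
    for m in MODEL[n]:
        cv2.polylines(vis,[cv2.convexHull(np.int32((proj(sn["top"],pose(m,r.x))+.5)*4))],True,(255,0,255),1)
cv2.imwrite(f"pics/fit{tag}.png",vis[520:1000,1080:1880])
E
time python3 f1.py blue,green,orange,white,toolbox 0
```

```text
blue ('top',) [ 0.6212 -0.1369  3.9274] 0.083
blue ('scene',) [ 0.6144 -0.1416  3.9005] 0.164
blue ('top', 'scene') [ 0.6207 -0.1366  3.9107] 0.134
green ('top',) [ 0.4471 -0.1405  3.9408] 0.11
green ('scene',) [ 0.4434 -0.1462  3.8074] 0.254
green ('top', 'scene') [ 0.4471 -0.1412  3.9311] 0.194
orange ('top',) [ 0.6182 -0.3159  2.9805] 0.074
orange ('scene',) [ 0.6149 -0.3196  2.8811] 0.145
orange ('top', 'scene') [ 0.618  -0.3167  2.9775] 0.116
white ('top',) [ 0.4312 -0.3298  1.3138] 0.098
white ('scene',) [ 0.4294 -0.3334  1.411 ] 0.114
white ('top', 'scene') [ 0.4308 -0.3311  1.3533] 0.12
toolbox ('top',) [0.5836 0.1567 0.1265] 0.035
toolbox ('scene',) [0.5528 0.1461 0.1263] 0.127
toolbox ('top', 'scene') [0.5835 0.1534 0.1231] 0.109
real	0m18.270s
user	0m13.610s
sys	0m0.614s
```

View pics/fit0.png

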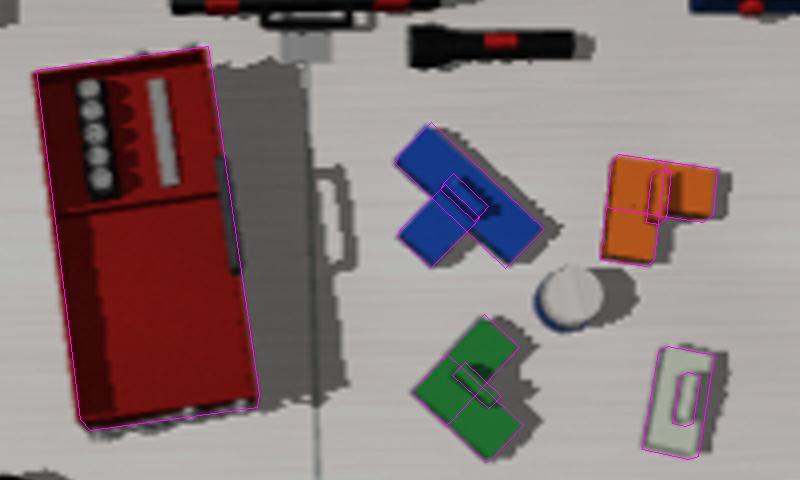

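```bash
python3 - <<'E'
from h import *
s=manip.snapshot("top")
e=unproj(s,[[(1080+222)/4-.5,(520+156)/4-.5],[(1080+237)/4-.5,(520+272)/4-.5]],.142)
print(e, e.mean(0), np.arctan2(*(e[0]-e[1])[[1,0]]))
p=np.array([.5836,.1567,.1265]); c,q=np.cos(p[2]),np.sin(p[2])
print((e[:,:2].mean(0)-p[:2])@np.array([[c,-q],[q,c]]))
print("pred handle box(-0?,-75)", p[:2]+np.array([q*.076,-c*.076]))
st=manip.sense(); from scipy.spatial.transform import Rotation as R
w,x,y,z=st["tool_rot"]; print(R.from_quat([x,y,z,w]).as_matrix().round(3))
E
```

```text
[[0.64098496 0.08527225 0.142     ]
 [0.53852059 0.07417116 0.142     ]] [0.58975278 0.0797217  0.142     ] 0.10792011942735752
[-0.00360819 -0.07713946]
pred handle box(-0?,-75) [0.59318838 0.08130728]
[[ 0.957  0.29  -0.   ]
 [ 0.29  -0.957  0.   ]
 [ 0.    -0.    -1.   ]]
```

```bash
cat > go.py <<'E'
# usage: go.py x,y,z,yaw [x,y,z,yaw ...] : roll then shift in mm along tool axes, waypoint by waypoint (half turn chosen smallest)
import sys,numpy as np
from plant import manip
from scipy.spatial.transform import Rotation as R
st=manip.sense(); w,x,y,z=st["tool_rot"]; M=R.from_quat([x,y,z,w]).as_matrix()
psi=np.arctan2(M[1,0],M[0,0]); p=np.array(st["eef_pos"])
print("t",round(st["time_s"],2),"tcp",p.round(4),"yaw",round(psi,4),"q",st["qpos"].round(2),"gap",round(st["finger_gap"]*87,1),"ff",round(st["finger_force"],1),"F",st["ft_force"].round(1),"M",st["moment"].round(2),"tilt",round(M[2,2],5))
for a in sys.argv[1:]:
    v=list(map(float,a.split(",")))
    yaw=v[3] if len(v)>3 else psi
    full=len(v)>4
    d=(yaw-psi+np.pi)%(2*np.pi)-np.pi
    if not full: d=(d+np.pi/2)%np.pi-np.pi/2
    psi+=d; c,s=np.cos(psi),np.sin(psi)
    D=(np.array(v[:3])-p)*1000; p=np.array(v[:3])
    print("roll",round(-d,4),"dx",round(D[0]*c+D[1]*s,1),"dy",round(D[0]*s-D[1]*c,1),"dz",round(-D[2],1))
E
python3 go.py .592,.0805,.237,.1265 .592,.0805,.138
```

```text
t 1.95 tcp [ 0.181  -0.5982  0.2366] yaw 0.2938 q [-1.46  0.53  1.43  0.    1.18 -0.18] gap 87.0 ff 0.0 F [-0.7 -0.1  0.1] M [-0.03  0.04  0.  ] tilt -1.0
roll 0.1673 dx 493.3 dy -621.4 dz -0.4
roll -0.0 dx 0.0 dy 0.0 dz 99.0
```

Call:
{"api": "send_rows", "payload": {
  "moves": [
    {"roll": 0.167},
    {"dx": 38,"dy": -47.8},
    {"dx": 38,"dy": -47.8},
    {"dx": 38,"dy": -47.8},
    {"dx": 38,"dy": -47.8},
    {"dx": 38,"dy": -47.8},
    {"dx": 38,"dy": -47.8},
    {"dx": 38,"dy": -47.8},
    {"dx": 38,"dy": -47.8},
    {"dx": 38,"dy": -47.8},
    {"dx": 38,"dy": -47.8},
    {"dx": 38,"dy": -47.8}
  ],
  "hand": 60
}}

```text
$.moves[0]: bad value
```

Call:
{"api": "send_rows", "payload": {
  "moves": [
    {"dx": 38,"dy": -47.8},
    {"dx": 37,"dy": -47},
    {},
    {},
    {}
  ]
}}

```text
$.moves[0]: bad value
```

```bash
python3 go.py .592,.0805,.138,.1265
```

```text
t 1.95 tcp [ 0.181  -0.5982  0.2366] yaw 0.2938 q [-1.46  0.53  1.43  0.    1.18 -0.18] gap 87.0 ff 0.0 F [-0.7 -0.1  0.1] M [-0.03  0.04  0.  ] tilt -1.0
roll 0.1673 dx 493.3 dy -621.4 dz 98.6
```

Call:
{"api": "send_rows", "payload": {
  "moves": [
    {"dx": 0,"dy": 0,"dz": 0,"roll": 0.167},
    {"dx": 38,"dy": -47.8,"dz": 0,"roll": 0},
    {"dx": 38,"dy": -47.8,"dz": 0,"roll": 0},
    {"dx": 38,"dy": -47.8,"dz": 0,"roll": 0},
    {"dx": 38,"dy": -47.8,"dz": 0,"roll": 0},
    {"dx": 38,"dy": -47.8,"dz": 0,"roll": 0},
    {"dx": 38,"dy": -47.8,"dz": 0,"roll": 0},
    {"dx": 38,"dy": -47.8,"dz": 0,"roll": 0},
    {"dx": 38,"dy": -47.8,"dz": 0,"roll": 0},
    {"dx": 38,"dy": -47.8,"dz": 0,"roll": 0},
    {"dx": 38,"dy": -47.8,"dz": 0,"roll": 0},
    {"dx": 38,"dy": -47.8,"dz": 0,"roll": 0}
  ],
  "hand": 60
}}

```text
time_s: 3.45
eef_pos: [0.5303, -0.0219, 0.2369]
tool_rot: [0.0, 0.998, 0.063, 0.0]
ft_force: [1.0, -0.8, 0.9]
finger_gap: 0.686
finger_force: 0.0
```

Call:
{"api": "send_rows", "payload": {
  "moves": [
    {"dx": 38,"dy": -47.8,"dz": 0,"roll": 0},
    {"dx": 37,"dy": -47,"dz": 0,"roll": 0},
    {"dx": 0,"dy": 0,"dz": 0,"roll": 0},
    {"dx": 0,"dy": 0,"dz": 0,"roll": 0}
  ]
}}

```text
time_s: 3.95
eef_pos: [0.591, 0.0797, 0.2362]
tool_rot: [0.0, 0.998, 0.064, -0.001]
ft_force: [0.3, -0.5, 0.7]
finger_gap: 0.692
finger_force: 0.0
```

```bash
python3 go.py .592,.0805,.138,.1265
```

```text
t 3.95 tcp [0.591  0.0797 0.2362] yaw 0.1277 q [-0.05  0.49  1.51 -0.    1.15  1.39] gap 60.2 ff 0.0 F [ 0.3 -0.5  0.7] M [ 0.01  0.04 -0.03] tilt -1.0
roll 0.0012 dx 1.1 dy -0.7 dz 98.2
```

Call:
{"api": "send_rows", "payload": {
  "moves": [
    {"dx": 1,"dy": -0.7,"dz": 35,"roll": 0},
    {"dx": 0,"dy": 0,"dz": 35,"roll": 0},
    {"dx": 0,"dy": 0,"dz": 28,"roll": 0},
    {"dx": 0,"dy": 0,"dz": 0,"roll": 0},
    {"dx": 0,"dy": 0,"dz": 0,"roll": 0}
  ]
}}

```text
time_s: 4.58
eef_pos: [0.593, 0.0795, 0.1396]
tool_rot: [0.0, 0.998, 0.063, 0.001]
ft_force: [0.5, -0.7, 1.0]
finger_gap: 0.685
finger_force: 0.0
```

Call:
{"api": "send_rows", "payload": {
  "moves": [
    {"dx": 0,"dy": 0,"dz": 0,"roll": 0},
    {"dx": 0,"dy": 0,"dz": 0,"roll": 0},
    {"dx": 0,"dy": 0,"dz": 0,"roll": 0},
    {"dx": 0,"dy": 0,"dz": 0,"roll": 0},
    {"dx": 0,"dy": 0,"dz": 0,"roll": 0}
  ],
  "hand": 0,
  "squeeze": 30
}}

```text
time_s: 5.2
eef_pos: [0.5925, 0.0807, 0.1386]
tool_rot: [0.0, 0.998, 0.063, 0.0]
ft_force: [0.7, -0.2, 0.8]
finger_gap: 0.205
finger_force: 0.0
```

```bash
python3 go.py; python3 - <<'E'
import numpy as np
q=np.linspace(0,2.18,17); y=115*(np.sin(q-.873)+.766); z=115*(np.cos(q-.873)-.643)
for a in zip(q.round(2)[1:],-np.diff(y).round(1),-np.diff(z).round(1)): print(a)
E
```

```text
t 5.2 tcp [0.5925 0.0807 0.1386] yaw 0.127 q [-0.05  0.62  1.59 -0.    0.94  1.39] gap 17.8 ff 0.0 F [ 0.7 -0.2  0.8] M [ 0.04  0.   -0.02] tilt -1.0
(np.float64(0.14), np.float64(-10.9), np.float64(-11.3))
(np.float64(0.27), np.float64(-12.3), np.float64(-9.7))
(np.float64(0.41), np.float64(-13.5), np.float64(-7.9))
(np.float64(0.55), np.float64(-14.4), np.float64(-6.0))
(np.float64(0.68), np.float64(-15.1), np.float64(-4.0))
(np.float64(0.82), np.float64(-15.5), np.float64(-1.9))
(np.float64(0.95), np.float64(-15.7), np.float64(0.2))
(np.float64(1.09), np.float64(-15.5), np.float64(2.3))
(np.float64(1.23), np.float64(-15.0), np.float64(4.4))
(np.float64(1.36), np.float64(-14.3), np.float64(6.4))
(np.float64(1.5), np.float64(-13.3), np.float64(8.3))
(np.float64(1.64), np.float64(-12.0), np.float64(10.0))
(np.float64(1.77), np.float64(-10.6), np.float64(11.6))
(np.float64(1.91), np.float64(-8.9), np.float64(12.9))
(np.float64(2.04), np.float64(-7.1), np.float64(14.0))
(np.float64(2.18), np.float64(-5.1), np.float64(14.8))
```

Call:
{"api": "send_rows", "payload": {
  "moves": [
    {"dx": 0,"dy": 0,"dz": 0,"roll": 0},
    {"dx": 0,"dy": 0,"dz": 0,"roll": 0},
    {"dx": 0,"dy": 0,"dz": 0,"roll": 0}
  ]
}}

```text
time_s: 5.58
eef_pos: [0.5928, 0.0784, 0.1385]
tool_rot: [0.002, 0.998, 0.064, -0.0]
ft_force: [0.0, -6.6, -0.8]
finger_gap: 0.126
finger_force: 30.0
```

```bash
python3 go.py
```

```text
t 5.58 tcp [0.5928 0.0784 0.1385] yaw 0.1277 q [-0.05  0.62  1.59 -0.    0.94  1.39] gap 10.9 ff 30.0 F [ 0.  -6.6 -0.8] M [-1.03  0.03 -0.02] tilt -0.99999
```

Call:
{"api": "send_rows", "payload": {
  "moves": [
    {"dx": 0,"dy": -10.9,"dz": -11.3,"roll": 0},
    {"dx": 0,"dy": -12.3,"dz": -9.7,"roll": 0},
    {"dx": 0,"dy": -13.5,"dz": -7.9,"roll": 0},
    {"dx": 0,"dy": -14.4,"dz": -6,"roll": 0},
    {"dx": 0,"dy": -15.1,"dz": -4,"roll": 0},
    {"dx": 0,"dy": -15.5,"dz": -1.9,"roll": 0},
    {"dx": 0,"dy": -15.7,"dz": 0.2,"roll": 0},
    {"dx": 0,"dy": -15.5,"dz": 2.3,"roll": 0}
  ]
}}

```text
time_s: 6.58
eef_pos: [0.5786, 0.1927, 0.1765]
tool_rot: [0.0, 0.998, 0.063, 0.0]
ft_force: [3.5, -4.7, -7.3]
finger_gap: 0.126
finger_force: 30.0
```

Call:
{"api": "send_rows", "payload": {
  "moves": [
    {"dx": 0,"dy": -15,"dz": 4.4,"roll": 0},
    {"dx": 0,"dy": -14.3,"dz": 6.4,"roll": 0},
    {"dx": 0,"dy": -13.3,"dz": 8.3,"roll": 0},
    {"dx": 0,"dy": -12,"dz": 10,"roll": 0},
    {"dx": 0,"dy": -10.6,"dz": 11.6,"roll": 0},
    {"dx": 0,"dy": -8.9,"dz": 12.9,"roll": 0},
    {"dx": 0,"dy": -7.1,"dz": 14,"roll": 0},
    {"dx": 0,"dy": -5.1,"dz": 14.5,"roll": 0},
    {"dx": 0,"dy": 0,"dz": 0,"roll": 0},
    {"dx": 0,"dy": 0,"dz": 0,"roll": 0}
  ]
}}

```text
time_s: 7.82
eef_pos: [0.5683, 0.2762, 0.0935]
tool_rot: [0.002, 0.998, 0.064, 0.0]
ft_force: [5.5, -10.0, -6.0]
finger_gap: 0.128
finger_force: 30.0
```

```bash
python3 go.py
```

```text
t 7.83 tcp [0.5683 0.2762 0.0935] yaw 0.1282 q [ 0.28  0.72  1.52 -0.01  0.9   1.72] gap 11.1 ff 30.0 F [  5.5 -10.   -6. ] M [-1.58 -0.96  0.  ] tilt -0.99999
```

Call:
{"api": "send_rows", "payload": {
  "moves": [
    {"dx": 0,"dy": 0,"dz": 0,"roll": 0},
    {"dx": 0,"dy": 0,"dz": 0,"roll": 0},
    {"dx": 0,"dy": 0,"dz": -20,"roll": 0},
    {"dx": 0,"dy": 0,"dz": -60,"roll": 0},
    {"dx": -12,"dy": 30,"dz": -45,"roll": 0},
    {"dx": -12,"dy": 52,"dz": -9,"roll": 0},
    {"dx": -12,"dy": 52,"dz": -9,"roll": 0},
    {"dx": -12,"dy": 52,"dz": -9,"roll": 0},
    {"dx": -12,"dy": 52,"dz": -9,"roll": 0},
    {"dx": -12,"dy": 52,"dz": -9,"roll": 0},
    {"dx": -12,"dy": 52,"dz": -9,"roll": 0},
    {"dx": -12,"dy": 52,"dz": -9,"roll": 0}
  ],
  "hand": 45
}}

```text
time_s: 9.32
eef_pos: [0.5217, -0.1248, 0.2833]
tool_rot: [-0.001, 0.998, 0.064, 0.001]
ft_force: [0.2, -0.1, 0.4]
finger_gap: 0.519
finger_force: 0.0
```

Call:
{"api": "send_rows", "payload": {
  "moves": [
    {"dx": -12,"dy": 52,"dz": -9,"roll": 0},
    {"dx": 0,"dy": 0,"dz": 0,"roll": 0},
    {"dx": 0,"dy": 0,"dz": 0,"roll": 0}
  ]
}}

```text
time_s: 9.7
eef_pos: [0.5164, -0.1765, 0.2916]
tool_rot: [-0.001, 0.998, 0.063, -0.0]
ft_force: [-1.2, 0.1, 0.3]
finger_gap: 0.517
finger_force: 0.0
```

```bash
python3 - <<'E'
from h import *
s=manip.snapshot("top"); t=manip.snapshot("scene")
a=cv2.resize(s["pixels"][125:250,215:350,::-1],None,fx=4,fy=4,interpolation=cv2.INTER_CUBIC)
b=cv2.resize(t["pixels"][165:285,285:435,::-1],None,fx=3.5,fy=3.5,interpolation=cv2.INTER_CUBIC)[:,:260*2]
h=max(a.shape[0],b.shape[0]); f=lambda i:np.pad(i,((0,h-i.shape[0]),(0,0),(0,0)))
im=np.hstack([f(a),f(b)])[:, :1100]; print(im.shape)
k=800/im.shape[1]; cv2.imwrite("pics/open.png",a)
for n in("brush","bar"):
    for c in("top","scene"):
        print(n,c,[(round(d["score"],2),np.round(d["xyz"],3)) for d in manip.look_for(c,n)[:3]])
E
```

```text
(500, 1060, 3)
brush top [(0.57, array([0.493, 0.142, 0.023])), (0.24, array([0.577, 0.275, 0.033]))]
brush scene [(0.87, array([0.501, 0.147, 0.018]))]
bar top [(0.72, array([0.558, 0.145, 0.025]))]
bar scene [(0.57, array([0.567, 0.145, 0.022]))]
```

View pics/open.png

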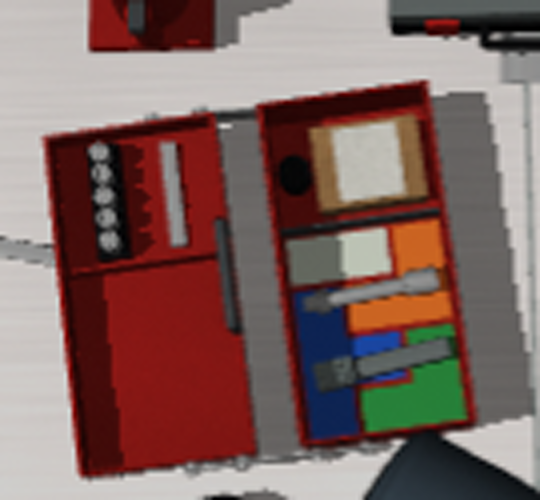

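```bash
python3 - <<'E'
from h import *
s=manip.snapshot("top")
f=lambda pts:(np.array(pts,float)+.5)/4-.5+[215,125]
r=unproj(s,f([(258,104),(428,82),(476,422),(303,443)]),.072)[:,:2]
print("rim",r.round(4), "sides",[np.linalg.norm(r[i]-r[i-1]).round(4) for i in range(4)], r.mean(0).round(4))
print("yaw",[np.arctan2(*(r[a]-r[b])[[1,0]]).round(4) for a,b in((0,3),(1,2))],[np.arctan2(*(r[a]-r[b])[[1,0]]).round(4)-np.pi/2 for a,b in((0,1),(3,2))])
t=unproj(s,f([(43,136),(212,113),(257,456),(82,477)]),.068)[:,:2]
print("tray",t.round(4),t.mean(0).round(4))
for n,pts,z in(("brush",[(316,378),(335,374),(353,371),(455,348)],.018),("bar",[(306,303),(330,298),(438,281)],.018),
  ("patch: orange corner in (348,333)x..",[(303,443),(388,232)],.004)):
    print(n,unproj(s,f(pts),z).round(4).tolist())
hsv=cmask(s,"toolbox")
E
```

```text
rim [[0.7288 0.2523]
 [0.7466 0.096 ]
 [0.4331 0.0584]
 [0.4169 0.2121]] sides [np.float64(0.3145), np.float64(0.1573), np.float64(0.3157), np.float64(0.1545)] [0.5814 0.1547]
yaw [np.float64(0.1282), np.float64(0.1193)] [np.float64(0.1130036732051034), np.float64(0.1050036732051034)]
tray [[0.704  0.4519]
 [0.7224 0.2952]
 [0.4063 0.2535]
 [0.3897 0.4101]] [0.5556 0.3527]
brush [[0.4818, 0.2041, 0.018], [0.4852, 0.1865, 0.018], [0.4877, 0.1699, 0.018], [0.5075, 0.0755, 0.018]]
bar [[0.5521, 0.213, 0.018], [0.5564, 0.1907, 0.018], [0.5707, 0.0901, 0.018]]
patch: orange corner in (348,333)x.. [[0.4232, 0.2175, 0.004], [0.621, 0.1364, 0.004]]
```

```bash
python3 go.py .4947,.1398,.13,1.768 .4947,.1398,.021 .4947,.1398,.19
```

```text
t 10.05 tcp [ 0.5167 -0.1768  0.2917] yaw 0.1283 q [-0.53  0.36  1.56  0.    1.22  0.91] gap 45.1 ff 0.0 F [-0.4  0.3 -0.2] M [-0.   -0.01 -0.02] tilt -1.0
roll 1.5019 dx -314.8 dy -40.5 dz 161.7
roll -0.0 dx 0.0 dy -0.0 dz 109.0
roll -0.0 dx 0.0 dy -0.0 dz -169.0
```

Call:
{"api": "send_rows", "payload": {
  "moves": [
    {"dx": 0,"dy": 0,"dz": 0,"roll": -0.182},
    {"dx": 0,"dy": 0,"dz": 0,"roll": -0.182},
    {"dx": 0,"dy": 0,"dz": 0,"roll": -0.182},
    {"dx": 0,"dy": 0,"dz": 0,"roll": -0.182},
    {"dx": 0,"dy": 0,"dz": 0,"roll": -0.182},
    {"dx": 0,"dy": 0,"dz": 0,"roll": -0.182},
    {"dx": 0,"dy": 0,"dz": 0,"roll": -0.182},
    {"dx": 0,"dy": 0,"dz": 0,"roll": -0.182},
    {"dx": 0,"dy": 0,"dz": 0,"roll": -0.184}
  ],
  "hand": 50
}}

```text
time_s: 11.18
eef_pos: [0.5166, -0.1774, 0.2917]
tool_rot: [-0.0, 0.632, 0.775, 0.0]
ft_force: [-0.1, 0.5, 0.3]
finger_gap: 0.574
finger_force: 0.0
```

Call:
{"api": "send_rows", "payload": {
  "moves": [
    {"dx": 52,"dy": 6.7,"dz": 27,"roll": 0},
    {"dx": 52,"dy": 6.7,"dz": 27,"roll": 0},
    {"dx": 52,"dy": 6.7,"dz": 27,"roll": 0},
    {"dx": 52,"dy": 6.7,"dz": 27,"roll": 0},
    {"dx": 52,"dy": 6.7,"dz": 27,"roll": 0},
    {"dx": 54,"dy": 6.7,"dz": 27,"roll": 0},
    {"dx": 0,"dy": 0,"dz": 0,"roll": 0},
    {"dx": 0,"dy": 0,"dz": 0,"roll": 0}
  ]
}}

```text
time_s: 12.18
eef_pos: [0.4952, 0.138, 0.1299]
tool_rot: [0.0, 0.634, 0.773, 0.0]
ft_force: [0.1, 0.5, 0.6]
finger_gap: 0.574
finger_force: 0.0
```

```bash
python3 go.py .4947,.1398,.021,1.768
```

```text
t 12.18 tcp [0.4952 0.138  0.1299] yaw 1.7682 q [ 0.05  0.54  1.81 -0.    0.79 -0.14] gap 49.9 ff 0.0 F [0.1 0.5 0.6] M [-0.06 -0.06  0.03] tilt -1.0
roll 0.0002 dx 1.8 dy -0.2 dz 108.9
```

Call:
{"api": "send_rows", "payload": {
  "moves": [
    {"dx": 1.8,"dy": 0,"dz": 40,"roll": 0},
    {"dx": 0,"dy": 0,"dz": 40,"roll": 0},
    {"dx": 0,"dy": 0,"dz": 28,"roll": 0},
    {"dx": 0,"dy": 0,"dz": 0.5,"roll": 0},
    {"dx": 0,"dy": 0,"dz": 0,"roll": 0}
  ]
}}

```text
time_s: 12.8
eef_pos: [0.4957, 0.1388, 0.0224]
tool_rot: [0.001, 0.635, 0.772, 0.001]
ft_force: [-0.4, 0.1, 0.3]
finger_gap: 0.574
finger_force: 0.0
```

Call:
{"api": "send_rows", "payload": {
  "moves": [
    {"dx": 0,"dy": 0,"dz": 0,"roll": 0},
    {"dx": 0,"dy": 0,"dz": 0,"roll": 0},
    {"dx": 0,"dy": 0,"dz": 0,"roll": 0},
    {"dx": 0,"dy": 0,"dz": 0,"roll": 0},
    {"dx": 0,"dy": 0,"dz": 0,"roll": 0}
  ],
  "hand": 0,
  "squeeze": 20
}}

```text
time_s: 13.42
eef_pos: [0.4947, 0.1398, 0.0216]
tool_rot: [0.0, 0.634, 0.773, 0.0]
ft_force: [-0.5, -0.1, 4.4]
finger_gap: 0.229
finger_force: 19.9
```

```bash
python3 go.py .4947,.1398,.20,1.768 .448,.336,.20,1.695 .448,.336,.05,1.695
```

```text
t 13.43 tcp [0.4947 0.1398 0.0216] yaw 1.767 q [ 0.06  0.74  1.86  0.    0.54 -0.14] gap 19.9 ff 19.9 F [-0.5 -0.1  4.4] M [ 0.01 -0.07 -0.01] tilt -1.0
roll -0.001 dx -0.0 dy 0.0 dz -178.4
roll 0.073 dx 200.5 dy -22.0 dz -0.0
roll -0.0 dx 0.0 dy 0.0 dz 150.0
```

Call:
{"api": "send_rows", "payload": {
  "moves": [
    {"dx": 0,"dy": 0,"dz": -30,"roll": 0},
    {"dx": 0,"dy": 0,"dz": -50,"roll": 0},
    {"dx": 0,"dy": 0,"dz": -50,"roll": 0},
    {"dx": 0,"dy": 0,"dz": -48,"roll": 0.072},
    {"dx": 50,"dy": -5.5,"dz": 0,"roll": 0},
    {"dx": 50,"dy": -5.5,"dz": 0,"roll": 0},
    {"dx": 50,"dy": -5.5,"dz": 0,"roll": 0},
    {"dx": 52,"dy": -5.5,"dz": 0,"roll": 0},
    {"dx": 0,"dy": 0,"dz": 40,"roll": 0},
    {"dx": 0,"dy": 0,"dz": 40,"roll": 0}
  ]
}}

```text
time_s: 14.68
eef_pos: [0.4472, 0.3385, 0.1185]
tool_rot: [0.0, 0.661, 0.75, 0.0]
ft_force: [-0.7, -0.3, -0.0]
finger_gap: 0.228
finger_force: 19.9
```

```bash
python3 go.py .448,.338,.05,1.695
```

```text
t 14.68 tcp [0.4472 0.3385 0.1185] yaw 1.6971 q [ 0.45  0.61  1.7  -0.    0.83  0.32] gap 19.8 ff 19.9 F [-0.7 -0.3 -0. ] M [-0.02 -0.1   0.04] tilt -1.0
roll 0.0021 dx -0.6 dy 0.8 dz 68.5
```

Lower, release, lift; then move above the bar.

Call:
{"api": "send_rows", "payload": {
  "moves": [
    {"dx": 0,"dy": 0,"dz": 35,"roll": 0},
    {"dx": 0,"dy": 0,"dz": 25,"roll": 0},
    {"dx": 0,"dy": 0,"dz": 8,"roll": 0},
    {"dx": 0,"dy": 0,"dz": 0,"roll": 0}
  ]
}}

```text
time_s: 15.18
eef_pos: [0.4474, 0.3373, 0.0509]
tool_rot: [-0.0, 0.662, 0.75, -0.0]
ft_force: [0.9, 0.5, -0.6]
finger_gap: 0.223
finger_force: 19.9
```

Call:
{"api": "send_rows", "payload": {
  "moves": [
    {"dx": 0,"dy": 0,"dz": 0,"roll": 0},
    {"dx": 0,"dy": 0,"dz": 0,"roll": 0},
    {"dx": 0,"dy": 0,"dz": -20,"roll": 0},
    {"dx": 0,"dy": 0,"dz": -55,"roll": 0},
    {"dx": 0,"dy": 0,"dz": -55,"roll": 0}
  ],
  "hand": 36
}}

```text
time_s: 15.8
eef_pos: [0.4476, 0.3373, 0.1831]
tool_rot: [0.0, 0.662, 0.75, 0.0]
ft_force: [0.6, 0.6, 0.4]
finger_gap: 0.415
finger_force: 0.0
```

```bash
python3 go.py .5614,.1516,.13,1.721 .5614,.1516,.023,1.721
```

```text
t 15.8 tcp [0.4476 0.3373 0.1831] yaw 1.6947 q [0.45 0.51 1.65 0.   0.98 0.32] gap 36.1 ff 0.0 F [0.6 0.6 0.4] M [-0.05 -0.17 -0.01] tilt -1.0
roll -0.0263 dx -200.7 dy 84.8 dz 53.1
roll -0.0 dx 0.0 dy 0.0 dz 107.0
```

Call:
{"api": "send_rows", "payload": {
  "moves": [
    {"dx": 0,"dy": 0,"dz": 0,"roll": -0.026},
    {"dx": -50,"dy": 21.2,"dz": 0,"roll": 0},
    {"dx": -50,"dy": 21.2,"dz": 0,"roll": 0},
    {"dx": -50,"dy": 21.2,"dz": 0,"roll": 0},
    {"dx": -51,"dy": 21.2,"dz": 13,"roll": 0},
    {"dx": 0,"dy": 0,"dz": 45,"roll": 0},
    {"dx": 0,"dy": 0,"dz": 45,"roll": 0},
    {"dx": 0,"dy": 0,"dz": 45,"roll": 0},
    {"dx": 0,"dy": 0,"dz": 12,"roll": 0},
    {"dx": 0,"dy": 0,"dz": 0,"roll": 0}
  ],
  "hand": 45
}}

```text
time_s: 17.05
eef_pos: [0.5609, 0.1514, 0.021]
tool_rot: [-0.001, 0.652, 0.758, -0.001]
ft_force: [-0.0, -0.1, 0.2]
finger_gap: 0.516
finger_force: 0.0
```

Call:
{"api": "send_rows", "payload": {
  "moves": [
    {"dx": 0,"dy": 0,"dz": 0,"roll": 0},
    {"dx": 0,"dy": 0,"dz": 0,"roll": 0},
    {"dx": 0,"dy": 0,"dz": 0,"roll": 0},
    {"dx": 0,"dy": 0,"dz": 0,"roll": 0},
    {"dx": 0,"dy": 0,"dz": 0,"roll": 0}
  ],
  "hand": 0,
  "squeeze": 35
}}

```text
time_s: 17.68
eef_pos: [0.5621, 0.1514, 0.0217]
tool_rot: [0.0, 0.652, 0.758, 0.0]
ft_force: [0.1, 0.4, 3.4]
finger_gap: 0.17
finger_force: 34.8
```

```bash
python3 go.py .5614,.1516,.20,1.721 .505,.346,.20,1.695 .505,.346,.051,1.695
```

```text
t 17.68 tcp [0.5621 0.1514 0.0217] yaw 1.721 q [ 0.07  0.78  1.68  0.    0.67 -0.08] gap 14.8 ff 34.8 F [0.1 0.4 3.4] M [ 0.01 -0.21  0.08] tilt -1.0
roll 0.0 dx 0.3 dy -0.7 dz -178.3
roll 0.026 dx 199.9 dy -31.9 dz -0.0
roll -0.0 dx 0.0 dy 0.0 dz 149.0
```

Call:
{"api": "send_rows", "payload": {
  "moves": [
    {"dx": 0,"dy": 0,"dz": -30,"roll": 0},
    {"dx": 0,"dy": 0,"dz": -50,"roll": 0},
    {"dx": 0,"dy": 0,"dz": -50,"roll": 0},
    {"dx": 0,"dy": 0,"dz": -48,"roll": 0.026},
    {"dx": 50,"dy": -8,"dz": 0,"roll": 0},
    {"dx": 50,"dy": -8,"dz": 0,"roll": 0},
    {"dx": 50,"dy": -8,"dz": 0,"roll": 0},
    {"dx": 50,"dy": -8,"dz": 0,"roll": 0},
    {"dx": 0,"dy": 0,"dz": 40,"roll": 0},
    {"dx": 0,"dy": 0,"dz": 40,"roll": 0},
    {"dx": 0,"dy": 0,"dz": 20,"roll": 0},
    {"dx": 0,"dy": 0,"dz": 0,"roll": 0}
  ]
}}

```text
time_s: 19.18
eef_pos: [0.5027, 0.3448, 0.0964]
tool_rot: [-0.002, 0.662, 0.75, -0.003]
ft_force: [-0.5, -0.1, -2.7]
finger_gap: 0.171
finger_force: 34.8
```

```bash
python3 go.py .505,.346,.051,1.695
```

```text
t 19.18 tcp [0.5027 0.3448 0.0964] yaw 1.6947 q [0.42 0.69 1.58 0.   0.88 0.29] gap 14.9 ff 34.8 F [-0.5 -0.1 -2.7] M [ 0.03 -0.07  0.02] tilt -0.99997
roll -0.0003 dx 0.9 dy 2.5 dz 45.4
```

Call:
{"api": "send_rows", "payload": {
  "moves": [
    {"dx": 0.9,"dy": 1,"dz": 30,"roll": 0},
    {"dx": 0,"dy": 0,"dz": 12,"roll": 0},
    {"dx": 0,"dy": 0,"dz": 3.4,"roll": 0},
    {"dx": 0,"dy": 0,"dz": 0,"roll": 0}
  ]
}}

```text
time_s: 19.68
eef_pos: [0.5063, 0.347, 0.0545]
tool_rot: [0.0, 0.662, 0.75, 0.0]
ft_force: [0.5, 0.0, -2.4]
finger_gap: 0.168
finger_force: 34.8
```

Call:
{"api": "send_rows", "payload": {
  "moves": [
    {"dx": 0,"dy": 0,"dz": 0,"roll": 0},
    {"dx": 0,"dy": 0,"dz": 0,"roll": 0},
    {"dx": 0,"dy": 0,"dz": -20,"roll": 0},
    {"dx": 0,"dy": 0,"dz": -55,"roll": 0},
    {"dx": 0,"dy": 0,"dz": -55,"roll": 0},
    {"dx": 40,"dy": -45,"dz": -40,"roll": 0},
    {"dx": 40,"dy": -45,"dz": -40,"roll": 0},
    {"dx": 0,"dy": 0,"dz": 0,"roll": 0},
    {"dx": 0,"dy": 0,"dz": 0,"roll": 0}
  ],
  "hand": 32
}}

```text
time_s: 20.8
eef_pos: [0.4203, 0.4058, 0.2535]
tool_rot: [0.0, 0.662, 0.75, 0.001]
ft_force: [0.4, -0.3, 1.0]
finger_gap: 0.368
finger_force: 0.0
```

```bash
python3 f1.py blue,green,orange,white 1; python3 - <<'E'
from h import *
s=manip.snapshot("top")
cv2.imwrite("pics/box1.png",cv2.resize(s["pixels"][125:250,215:350,::-1],None,fx=4,fy=4,interpolation=cv2.INTER_CUBIC))
np.save("box1.npy",s,allow_pickle=True)
E
python3 go.py
```

```text
blue ('top',) [ 0.6205 -0.136   3.9322] 0.084
blue ('scene',) [ 0.6139 -0.1419  3.8927] 0.162
blue ('top', 'scene') [ 0.6207 -0.1365  3.9095] 0.135
green ('top',) [ 0.4481 -0.1397  3.9295] 0.113
green ('scene',) [ 0.4449 -0.1452  3.8161] 0.244
green ('top', 'scene') [ 0.4484 -0.1396  3.9013] 0.186
orange ('top',) [ 0.6182 -0.316   2.9818] 0.073
orange ('scene',) [ 0.6141 -0.3213  2.8764] 0.148
orange ('top', 'scene') [ 0.6181 -0.3167  2.9787] 0.118
white ('top',) [ 0.435 -0.322  0.   ] 1.0
white ('scene',) [ 0.435 -0.322  0.   ] 1.0
white ('top', 'scene') [ 0.435 -0.322  0.   ] 1.0
t 21.05 tcp [0.4208 0.405  0.2519] yaw 1.6932 q [ 0.58  0.46  1.52 -0.    1.17  0.45] gap 32.2 ff 0.0 F [-0.3  0.1  0.1] M [-0.03 -0.13 -0.03] tilt -1.0
```

View pics/box1.png

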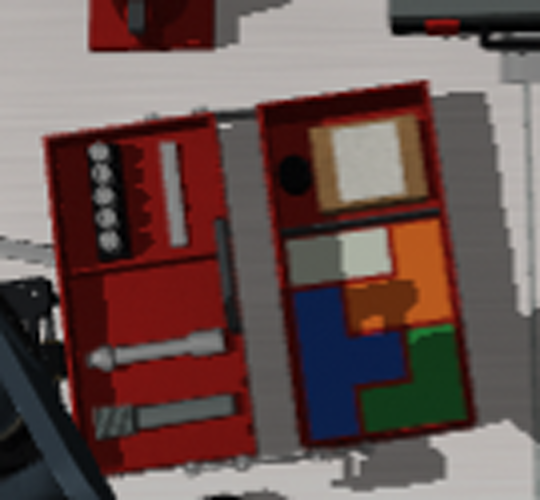

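```bash
cat > floor.py <<'E'
from h import *
s=np.load("box1.npy",allow_pickle=True).item()
W=s["world_to_cam"]; print("cam",-W[:3,:3].T@W[:3,3])
def bx(c0,c1,r0,r1,e): return box(-100+50*c0+e,-50+50*c1-e,-75+50*r0+e,-25+50*r1-e,4,4)
def shapes(e): return dict(blue=[bx(0,2,2,2,e),bx(1,1,1,2,e)],green=[bx(0,1,0,0,e),bx(0,0,0,1,e)],orange=[bx(2,3,0,0,e),bx(2,2,0,1,e)])
roi=(270,170,70,75); x0,y0,w,h=roi
M={}
for n,(lo,hi) in dict(blue=(100,125),green=(45,80),orange=(6,20)).items():
    v=cv2.cvtColor(s["pixels"],cv2.COLOR_RGB2HSV).astype(int)
    m=((v[...,0]>=lo)&(v[...,0]<=hi)&(v[...,1]>100)).astype(np.uint8)[y0:y0+h,x0:x0+w]
    M[n]=(cv2.resize(m*255,None,fx=S,fy=S)>127).astype(np.uint8)
for e in (0,1.5,3):
    sh=shapes(e)
    def cost(p):
        return np.mean([1-(q&M[n]).sum()/(q|M[n]).sum() for n in sh for q in [sil(s,sh[n],p,0,roi)]])
    best=min((minimize(cost,p,method="Nelder-Mead",options=dict(initial_simplex=p+np.array([[0,0,0],[.008,0,0],[0,.008,0],[0,0,.05]]))) for p in np.array([[.527,.149,.124],[.53,.145,.12],[.524,.152,.13]])),key=lambda r:r.fun)
    print(e,best.x.round(4),round(best.fun,3))
E
python3 floor.py
```

```text
cam [0.27125051 0.08712479 1.65351394]
0 [0.5263 0.1503 0.105 ] 0.266
1.5 [0.5272 0.1494 0.1263] 0.214
3 [0.527  0.1495 0.1203] 0.17
```

```bash
python3 go.py .6208,-.1365,.15,.788 .6208,-.1365,.052,.788
```

```text
t 21.05 tcp [0.4208 0.405  0.2519] yaw 1.6932 q [ 0.58  0.46  1.52 -0.    1.17  0.45] gap 32.2 ff 0.0 F [-0.3  0.1  0.1] M [-0.03 -0.13 -0.03] tilt -1.0
roll 0.9052 dx -242.8 dy 523.7 dz 101.9
roll -0.0 dx 0.0 dy 0.0 dz 98.0
```

Call:
{"api": "send_rows", "payload": {
  "moves": [
    {"dx": 0,"dy": 0,"dz": 0,"roll": 0.181},
    {"dx": 0,"dy": 0,"dz": 0,"roll": 0.181},
    {"dx": 0,"dy": 0,"dz": 0,"roll": 0.181},
    {"dx": 0,"dy": 0,"dz": 0,"roll": 0.181},
    {"dx": 0,"dy": 0,"dz": 0,"roll": 0.181}
  ],
  "hand": 45
}}

```text
time_s: 21.68
eef_pos: [0.4207, 0.4052, 0.2521]
tool_rot: [0.0, 0.924, 0.381, -0.001]
ft_force: [0.4, -0.4, 0.0]
finger_gap: 0.514
finger_force: 0.0
```

Call:
{"api": "send_rows", "payload": {
  "moves": [
    {"dx": -22,"dy": 47.6,"dz": 0,"roll": 0},
    {"dx": -22,"dy": 47.6,"dz": 0,"roll": 0},
    {"dx": -22,"dy": 47.6,"dz": 0,"roll": 0},
    {"dx": -22,"dy": 47.6,"dz": 0,"roll": 0},
    {"dx": -22,"dy": 47.6,"dz": 0,"roll": 0},
    {"dx": -22,"dy": 47.6,"dz": 15,"roll": 0},
    {"dx": -22,"dy": 47.6,"dz": 17,"roll": 0},
    {"dx": -22,"dy": 47.6,"dz": 17,"roll": 0},
    {"dx": -22,"dy": 47.6,"dz": 17,"roll": 0},
    {"dx": -22,"dy": 47.6,"dz": 17,"roll": 0},
    {"dx": -23,"dy": 47.6,"dz": 17,"roll": 0},
    {"dx": 0,"dy": 0,"dz": 0,"roll": 0}
  ]
}}

```text
time_s: 23.18
eef_pos: [0.6213, -0.1402, 0.1505]
tool_rot: [-0.0, 0.924, 0.382, -0.001]
ft_force: [-1.0, 0.9, 1.1]
finger_gap: 0.515
finger_force: 0.0
```

```bash
python3 go.py .6208,-.1365,.052,.788
```

```text
t 23.18 tcp [ 0.6213 -0.1402  0.1505] yaw 0.7837 q [-0.4   0.64  1.48 -0.    1.02  0.39] gap 44.8 ff 0.0 F [-1.   0.9  1.1] M [ 0.03 -0.04 -0.03] tilt -1.0
roll -0.0043 dx 2.2 dy -2.9 dz 98.5
```

Call:
{"api": "send_rows", "payload": {
  "moves": [
    {"dx": 0,"dy": 0,"dz": 40,"roll": 0},
    {"dx": 0,"dy": 0,"dz": 40,"roll": 0},
    {"dx": 0,"dy": 0,"dz": 18,"roll": 0},
    {"dx": 0,"dy": 0,"dz": 0,"roll": 0},
    {"dx": 0,"dy": 0,"dz": 0,"roll": 0}
  ]
}}

```text
time_s: 23.8
eef_pos: [0.622, -0.1355, 0.0564]
tool_rot: [0.001, 0.923, 0.385, 0.001]
ft_force: [0.1, 0.2, 0.4]
finger_gap: 0.517
finger_force: 0.0
```

Call:
{"api": "send_rows", "payload": {
  "moves": [
    {"dx": 0,"dy": 0,"dz": 0,"roll": 0},
    {"dx": 0,"dy": 0,"dz": 0,"roll": 0},
    {"dx": 0,"dy": 0,"dz": 0,"roll": 0},
    {"dx": 0,"dy": 0,"dz": 0,"roll": 0},
    {"dx": 0,"dy": 0,"dz": 0,"roll": 0},
    {"dx": 0,"dy": 0,"dz": 0,"roll": 0}
  ],
  "hand": 0,
  "squeeze": 45
}}

```text
time_s: 24.55
eef_pos: [0.621, -0.1353, 0.0552]
tool_rot: [-0.0, 0.923, 0.385, 0.0]
ft_force: [0.1, -0.4, 1.5]
finger_gap: 0.134
finger_force: 45.0
```

```bash
python3 go.py .6208,-.1365,.052,.788
```

```text
t 24.55 tcp [ 0.621  -0.1353  0.0552] yaw 0.7897 q [-0.39  0.78  1.53  0.    0.84  0.39] gap 11.6 ff 45.0 F [ 0.1 -0.4  1.5] M [0.03 0.03 0.03] tilt -1.0
roll 0.0017 dx -1.0 dy 0.7 dz 3.2
```

Call:
{"api": "send_rows", "payload": {
  "moves": [
    {"dx": 0,"dy": 0,"dz": -25,"roll": 0},
    {"dx": 0,"dy": 0,"dz": -40,"roll": 0},
    {"dx": 0,"dy": 0,"dz": -40,"roll": -0.17},
    {"dx": 0,"dy": 0,"dz": 0,"roll": -0.178},
    {"dx": 0,"dy": 0,"dz": 0,"roll": -0.178},
    {"dx": 0,"dy": 0,"dz": 0,"roll": -0.178},
    {"dx": 0,"dy": 0,"dz": 0,"roll": -0.178},
    {"dx": 0,"dy": 0,"dz": 0,"roll": -0.178},
    {"dx": 0,"dy": 0,"dz": 0,"roll": -0.178},
    {"dx": 0,"dy": 0,"dz": 0,"roll": -0.178},
    {"dx": 0,"dy": 0,"dz": 0,"roll": -0.178},
    {"dx": 0,"dy": 0,"dz": 0,"roll": -0.178}
  ]
}}

```text
time_s: 26.05
eef_pos: [0.6204, -0.1351, 0.1592]
tool_rot: [-0.001, 0.283, 0.959, 0.0]
ft_force: [-0.2, -1.0, -1.6]
finger_gap: 0.134
finger_force: 45.0
```

Call:
{"api": "send_rows", "payload": {
  "moves": [
    {"dx": 0,"dy": 0,"dz": 0,"roll": -0.178},
    {"dx": 0,"dy": 0,"dz": 0,"roll": -0.178},
    {"dx": 0,"dy": 0,"dz": 0,"roll": -0.178},
    {"dx": 0,"dy": 0,"dz": 0,"roll": -0.17},
    {"dx": 0,"dy": 0,"dz": 0,"roll": 0}
  ]
}}

```text
time_s: 26.68
eef_pos: [0.6205, -0.1351, 0.1593]
tool_rot: [-0.001, -0.061, 0.998, 0.0]
ft_force: [0.2, -0.0, -3.1]
finger_gap: 0.136
finger_force: 45.0
```

```bash
python3 go.py .4966,.183,.16,3.265
```

```text
t 26.68 tcp [ 0.6205 -0.1351  0.1593] yaw -3.0193 q [-0.39  0.63  1.48 -0.    1.04 -2.08] gap 11.8 ff 45.0 F [ 0.2 -0.  -3.1] M [ 0.18 -0.11 -0.03] tilt -1.0
roll -0.0012 dx 83.8 dy 331.0 dz -0.7
```

Call:
{"api": "send_rows", "payload": {
  "moves": [
    {"dx": 12,"dy": 47.3,"dz": 0,"roll": 0},
    {"dx": 12,"dy": 47.3,"dz": 0,"roll": 0},
    {"dx": 12,"dy": 47.3,"dz": 0,"roll": 0},
    {"dx": 12,"dy": 47.3,"dz": 0,"roll": 0},
    {"dx": 12,"dy": 47.3,"dz": 0,"roll": 0},
    {"dx": 12,"dy": 47.3,"dz": 0,"roll": 0},
    {"dx": 12,"dy": 47.3,"dz": 0,"roll": 0},
    {"dx": 0,"dy": 0,"dz": 10,"roll": 0},
    {"dx": 0,"dy": 0,"dz": 10,"roll": 0},
    {"dx": 0,"dy": 0,"dz": 0,"roll": 0},
    {"dx": 0,"dy": 0,"dz": 0,"roll": 0}
  ]
}}

```text
time_s: 28.05
eef_pos: [0.4972, 0.1818, 0.1398]
tool_rot: [-0.0, -0.061, 0.998, -0.0]
ft_force: [0.5, 0.3, -2.4]
finger_gap: 0.134
finger_force: 45.0
```

```bash
python3 go.py .4966,.183,.0595,3.265
python3 - <<'E'
from h import *
sn={c:manip.snapshot(c) for c in("top","scene")}
s=sn["scene"]; cv2.imwrite("pics/b1.png",cv2.resize(s["pixels"][140:290,180:420,::-1],None,fx=3,fy=3,interpolation=cv2.INTER_CUBIC))
for c in sn: print([(round(d["score"],2),np.round(d["xyz"],3)) for d in manip.look_for(c,"white")])
E
```

```text
t 28.05 tcp [0.4972 0.1818 0.1398] yaw -3.0197 q [ 0.14  0.54  1.76 -0.    0.84 -1.55] gap 11.7 ff 45.0 F [ 0.5  0.3 -2.4] M [ 0.08 -0.14 -0.  ] tilt -1.0
roll -0.0015 dx 0.5 dy 1.2 dz 80.3
[(0.9, array([ 0.428, -0.324,  0.031]))]
[(0.95, array([ 0.437, -0.324,  0.034]))]
```

View pics/b1.png

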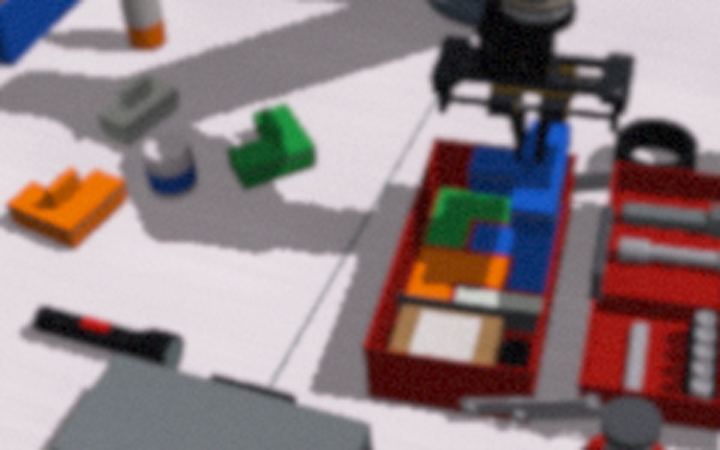

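Call:
{"api": "send_rows", "payload": {
  "moves": [
    {"dx": 0.5,"dy": 1,"dz": 10,"roll": 0},
    {"dx": 0,"dy": 0,"dz": 20,"roll": 0},
    {"dx": 0,"dy": 0,"dz": 20,"roll": 0},
    {"dx": 0,"dy": 0,"dz": 15,"roll": 0},
    {"dx": 0,"dy": 0,"dz": 10,"roll": 0},
    {"dx": 0,"dy": 0,"dz": 5,"roll": 0},
    {"dx": 0,"dy": 0,"dz": 0,"roll": 0}
  ]
}}

```text
time_s: 29.12
eef_pos: [0.4962, 0.1838, 0.06]
tool_rot: [0.0, -0.062, 0.998, 0.0]
ft_force: [-0.4, 0.3, -2.0]
finger_gap: 0.136
finger_force: 45.0
```

```bash
python3 go.py .4966,.183,.0592,3.265
```

```text
t 29.12 tcp [0.4962 0.1838 0.06  ] yaw -3.0174 q [ 0.14  0.68  1.81  0.    0.65 -1.55] gap 11.8 ff 45.0 F [-0.4  0.3 -2. ] M [ 0.09 -0.14 -0.05] tilt -1.0
roll 0.0008 dx -0.3 dy -0.9 dz 0.8
```

Call:
{"api": "send_rows", "payload": {
  "moves": [
    {"dx": 0,"dy": 0,"dz": 1.5,"roll": 0},
    {"dx": 0,"dy": 0,"dz": 0,"roll": 0}
  ]
}}

```text
time_s: 29.38
eef_pos: [0.4965, 0.1839, 0.0591]
tool_rot: [0.001, -0.062, 0.998, 0.0]
ft_force: [-0.8, -0.1, 0.5]
finger_gap: 0.139
finger_force: 45.0
```

Call:
{"api": "send_rows", "payload": {
  "moves": [
    {"dx": 0,"dy": 0,"dz": 0,"roll": 0},
    {"dx": 0,"dy": 0,"dz": 0,"roll": 0},
    {"dx": 0,"dy": 0,"dz": -15,"roll": 0},
    {"dx": 0,"dy": 0,"dz": -50,"roll": 0},
    {"dx": 0,"dy": 0,"dz": -50,"roll": 0}
  ],
  "hand": 30
}}

```text
time_s: 30.0
eef_pos: [0.4957, 0.1837, 0.1753]
tool_rot: [-0.0, -0.062, 0.998, -0.0]
ft_force: [1.2, 0.1, -0.2]
finger_gap: 0.343
finger_force: 0.0
```

```bash
python3 f1.py green,white 2; python3 go.py .4478,-.14,.15,.791,1 .4478,-.14,.053,.791
```

```text
green ('top',) [ 0.447  -0.1403  3.9405] 0.132
green ('scene',) [ 0.4444 -0.1459  3.8101] 0.276
green ('top', 'scene') [ 0.448  -0.1403  3.9406] 0.214
white ('top',) [ 0.4319 -0.3295  1.2354] 0.227
white ('scene',) [ 0.4285 -0.3339  1.4774] 0.127
white ('top', 'scene') [ 0.4312 -0.3336  1.3671] 0.189
t 30.2 tcp [0.4966 0.1839 0.1754] yaw -3.0173 q [ 0.14  0.48  1.74  0.    0.92 -1.55] gap 29.9 ff 0.0 F [-0.4  0.8  0.4] M [ 0.04 -0.11 -0.09] tilt -0.99999
roll 2.4749 dx -264.6 dy 193.1 dz 25.4
roll -0.0 dx 0.0 dy 0.0 dz 97.0
```

```bash
python3 go.py .6182,-.3163,.15,2.98,1 .6182,-.3163,.053,2.98
```

```text
t 30.2 tcp [0.4966 0.1839 0.1754] yaw -3.0173 q [ 0.14  0.48  1.74  0.    0.92 -1.55] gap 29.9 ff 0.0 F [-0.4  0.8  0.4] M [ 0.04 -0.11 -0.09] tilt -0.99999
roll 0.2859 dx -200.5 dy -474.2 dz 25.4
roll -0.0 dx 0.0 dy 0.0 dz 97.0
```

Call:
{"api": "send_rows", "payload": {
  "moves": [
    {"dx": 0,"dy": 0,"dz": 0,"roll": 0.143},
    {"dx": 0,"dy": 0,"dz": 0,"roll": 0.143},
    {"dx": -20,"dy": -47.4,"dz": 0,"roll": 0},
    {"dx": -20,"dy": -47.4,"dz": 0,"roll": 0},
    {"dx": -20,"dy": -47.4,"dz": 0,"roll": 0},
    {"dx": -20,"dy": -47.4,"dz": 0,"roll": 0},
    {"dx": -20,"dy": -47.4,"dz": 0,"roll": 0},
    {"dx": -20,"dy": -47.4,"dz": 0,"roll": 0},
    {"dx": -20,"dy": -47.4,"dz": 0,"roll": 0},
    {"dx": -20,"dy": -47.4,"dz": 0,"roll": 0},
    {"dx": -20,"dy": -47.4,"dz": 10,"roll": 0},
    {"dx": -20.5,"dy": -47.4,"dz": 15,"roll": 0}
  ],
  "hand": 45
}}

```text
time_s: 31.7
eef_pos: [0.617, -0.3175, 0.1468]
tool_rot: [-0.001, 0.081, 0.997, 0.001]
ft_force: [0.9, -0.5, 0.5]
finger_gap: 0.519
finger_force: 0.0
```

Call:
{"api": "send_rows", "payload": {
  "moves": [
    {"dx": 0,"dy": 0,"dz": 0,"roll": 0},
    {"dx": 0,"dy": 0,"dz": 0,"roll": 0}
  ]
}}

```text
time_s: 31.95
eef_pos: [0.6162, -0.3153, 0.1467]
tool_rot: [-0.002, 0.081, 0.997, 0.001]
ft_force: [-0.9, 0.8, 0.5]
finger_gap: 0.515
finger_force: 0.0
```

```bash
python3 go.py .6182,-.3163,.052,2.98,1
```

```text
t 31.95 tcp [ 0.6162 -0.3153  0.1467] yaw 2.9792 q [-0.63  0.72  1.32  0.    1.11 -2.04] gap 44.8 ff 0.0 F [-0.9  0.8  0.5] M [ 0.12 -0.19  0.02] tilt -0.99999
roll -0.0008 dx -2.1 dy -0.7 dz 94.7
```

Call:
{"api": "send_rows", "payload": {
  "moves": [
    {"dx": -2,"dy": 0,"dz": 40,"roll": 0},
    {"dx": 0,"dy": 0,"dz": 40,"roll": 0},
    {"dx": 0,"dy": 0,"dz": 14,"roll": 0},
    {"dx": 0,"dy": 0,"dz": 0,"roll": 0},
    {"dx": 0,"dy": 0,"dz": 0,"roll": 0}
  ]
}}

```text
time_s: 32.58
eef_pos: [0.6207, -0.3169, 0.0564]
tool_rot: [0.001, 0.081, 0.997, -0.001]
ft_force: [0.4, -0.8, 0.5]
finger_gap: 0.521
finger_force: 0.0
```

Call:
{"api": "send_rows", "payload": {
  "moves": [
    {"dx": 0,"dy": 0,"dz": 0,"roll": 0},
    {"dx": 0,"dy": 0,"dz": 0,"roll": 0},
    {"dx": 0,"dy": 0,"dz": 0,"roll": 0},
    {"dx": 0,"dy": 0,"dz": 0,"roll": 0},
    {"dx": 0,"dy": 0,"dz": 0,"roll": 0},
    {"dx": 0,"dy": 0,"dz": 0,"roll": 0}
  ],
  "hand": 0,
  "squeeze": 45
}}

```text
time_s: 33.33
eef_pos: [0.6195, -0.3168, 0.0546]
tool_rot: [0.0, 0.081, 0.997, -0.0]
ft_force: [-0.1, 0.2, 1.3]
finger_gap: 0.136
finger_force: 45.0
```

```bash
python3 go.py .6182,-.3163,.052,2.98,1
```

```text
t 33.33 tcp [ 0.6195 -0.3168  0.0546] yaw 2.9798 q [-0.63  0.84  1.36 -0.    0.94 -2.04] gap 11.9 ff 45.0 F [-0.1  0.2  1.3] M [ 0.06 -0.12 -0.06] tilt -1.0
roll -0.0002 dx 1.4 dy 0.3 dz 2.6
```

Call:
{"api": "send_rows", "payload": {
  "moves": [
    {"dx": 0,"dy": 0,"dz": -25,"roll": 0},
    {"dx": 0,"dy": 0,"dz": -40,"roll": 0},
    {"dx": 0,"dy": 0,"dz": -40,"roll": 0.17},
    {"dx": 0,"dy": 0,"dz": 0,"roll": 0.18},
    {"dx": 0,"dy": 0,"dz": 0,"roll": 0.18},
    {"dx": 0,"dy": 0,"dz": 0,"roll": 0.18},
    {"dx": 0,"dy": 0,"dz": 0,"roll": 0.18},
    {"dx": 0,"dy": 0,"dz": 0,"roll": 0.18},
    {"dx": 0,"dy": 0,"dz": 0,"roll": 0.18},
    {"dx": 0,"dy": 0,"dz": 0,"roll": 0.18},
    {"dx": 0,"dy": 0,"dz": 0,"roll": 0.18},
    {"dx": 0,"dy": 0,"dz": 0,"roll": 0.18}
  ]
}}

```text
time_s: 34.83
eef_pos: [0.619, -0.3162, 0.1586]
tool_rot: [-0.001, 0.83, 0.558, -0.0]
ft_force: [1.3, -0.5, -1.3]
finger_gap: 0.133
finger_force: 45.0
```

Call:
{"api": "send_rows", "payload": {
  "moves": [
    {"dx": 0,"dy": 0,"dz": 0,"roll": 0.18},
    {"dx": 0,"dy": 0,"dz": 0,"roll": 0.18},
    {"dx": 0,"dy": 0,"dz": 0,"roll": 0.18},
    {"dx": 0,"dy": 0,"dz": 0,"roll": 0.18},
    {"dx": 0,"dy": 0,"dz": 0,"roll": 0.18},
    {"dx": 0,"dy": 0,"dz": 0,"roll": 0.167},
    {"dx": 0,"dy": 0,"dz": 0,"roll": 0}
  ]
}}

```text
time_s: 35.7
eef_pos: [0.619, -0.3163, 0.1587]
tool_rot: [-0.001, 0.998, 0.062, -0.001]
ft_force: [-0.0, -0.7, -1.8]
finger_gap: 0.132
finger_force: 45.0
```

```bash
python3 go.py .5711,.1209,.16,.123,1
```

```text
t 35.7 tcp [ 0.619  -0.3163  0.1587] yaw 0.1248 q [-0.63  0.71  1.31  0.    1.13  0.81] gap 11.5 ff 45.0 F [-0.  -0.7 -1.8] M [ 0.03  0.02 -0.03] tilt -1.0
roll 0.0018 dx 6.1 dy -439.7 dz -1.3
```

Call:
{"api": "send_rows", "payload": {
  "moves": [
    {"dx": 0.7,"dy": -48.8,"dz": 0,"roll": 0},
    {"dx": 0.7,"dy": -48.8,"dz": 0,"roll": 0},
    {"dx": 0.7,"dy": -48.8,"dz": 0,"roll": 0},
    {"dx": 0.7,"dy": -48.8,"dz": 0,"roll": 0},
    {"dx": 0.7,"dy": -48.8,"dz": 0,"roll": 0},
    {"dx": 0.7,"dy": -48.8,"dz": 0,"roll": 0},
    {"dx": 0.7,"dy": -48.8,"dz": 0,"roll": 0},
    {"dx": 0.7,"dy": -48.8,"dz": 0,"roll": 0},
    {"dx": 0.5,"dy": -49.3,"dz": 0,"roll": 0},
    {"dx": 0,"dy": 0,"dz": 20,"roll": 0},
    {"dx": 0,"dy": 0,"dz": 0,"roll": 0},
    {"dx": 0,"dy": 0,"dz": 0,"roll": 0}
  ]
}}

```text
time_s: 37.2
eef_pos: [0.572, 0.12, 0.1398]
tool_rot: [0.0, 0.998, 0.062, 0.0]
ft_force: [0.2, -0.4, -0.7]
finger_gap: 0.134
finger_force: 45.0
```

```bash
python3 go.py .5711,.1209,.0586,.123,1
```

```text
t 37.2 tcp [0.572  0.12   0.1398] yaw 0.1233 q [ 0.02  0.6   1.62 -0.    0.92  1.46] gap 11.7 ff 45.0 F [ 0.2 -0.4 -0.7] M [-0.02  0.03 -0.01] tilt -1.0
roll 0.0003 dx -0.8 dy -1.0 dz 81.2
```

Call:
{"api": "send_rows", "payload": {
  "moves": [
    {"dx": -0.5,"dy": -0.7,"dz": 10,"roll": 0},
    {"dx": 0,"dy": 0,"dz": 20,"roll": 0},
    {"dx": 0,"dy": 0,"dz": 20,"roll": 0},
    {"dx": 0,"dy": 0,"dz": 15,"roll": 0},
    {"dx": 0,"dy": 0,"dz": 10,"roll": 0},
    {"dx": 0,"dy": 0,"dz": 5,"roll": 0},
    {"dx": 0,"dy": 0,"dz": 1.5,"roll": 0},
    {"dx": 0,"dy": 0,"dz": 0,"roll": 0}
  ]
}}

```text
time_s: 38.2
eef_pos: [0.5715, 0.1211, 0.0586]
tool_rot: [0.0, 0.998, 0.061, 0.001]
ft_force: [-0.0, -0.1, -0.4]
finger_gap: 0.132
finger_force: 45.0
```

```bash
python3 go.py .5711,.1209,.0586,.123,1
```

```text
t 38.2 tcp [0.5715 0.1211 0.0586] yaw 0.1229 q [ 0.02  0.72  1.67 -0.    0.75  1.47] gap 11.5 ff 45.0 F [-0.  -0.1 -0.4] M [-0.02  0.13 -0.  ] tilt -1.0
roll -0.0001 dx -0.4 dy 0.2 dz -0.0
```

Call:
{"api": "send_rows", "payload": {
  "moves": [
    {"dx": 0,"dy": 0,"dz": 0,"roll": 0},
    {"dx": 0,"dy": 0,"dz": 0,"roll": 0},
    {"dx": 0,"dy": 0,"dz": -15,"roll": 0},
    {"dx": 0,"dy": 0,"dz": -50,"roll": 0},
    {"dx": 0,"dy": 0,"dz": -50,"roll": 0},
    {"dx": 0,"dy": 0,"dz": 0,"roll": -0.168},
    {"dx": 0,"dy": 0,"dz": 0,"roll": -0.168},
    {"dx": 0,"dy": 0,"dz": 0,"roll": -0.168},
    {"dx": 0,"dy": 0,"dz": 0,"roll": -0.168},
    {"dx": 0,"dy": 0,"dz": 0,"roll": 0}
  ],
  "hand": 30
}}

```text
time_s: 39.45
eef_pos: [0.5713, 0.1212, 0.174]
tool_rot: [0.0, 0.922, 0.386, 0.001]
ft_force: [-0.5, 0.8, 0.8]
finger_gap: 0.347
finger_force: 0.0
```

```bash
python3 f1.py green,white 3; python3 go.py .4475,-.1403,.147,.797 .4475,-.1403,.052,.797
```

```text
green ('top',) [ 0.448  -0.1406  3.9422] 0.113
green ('scene',) [ 0.4434 -0.1462  3.8074] 0.254
green ('top', 'scene') [ 0.4487 -0.1412  3.9186] 0.196
white ('top',) [ 0.4317 -0.3293  1.3251] 0.131
white ('scene',) [ 0.4289 -0.3346  1.4326] 0.078
white ('top', 'scene') [ 0.4314 -0.3318  1.3359] 0.13
t 39.65 tcp [0.5712 0.1211 0.1734] yaw 0.7932 q [ 0.02  0.55  1.6  -0.    0.99  0.8 ] gap 29.8 ff 0.0 F [-0.4  0.   0.1] M [-0.04 -0.05  0.01] tilt -1.0
roll -0.0038 dx -273.4 dy 94.2 dz 26.4
roll -0.0 dx 0.0 dy 0.0 dz 95.0
```

View pics/fit3.png

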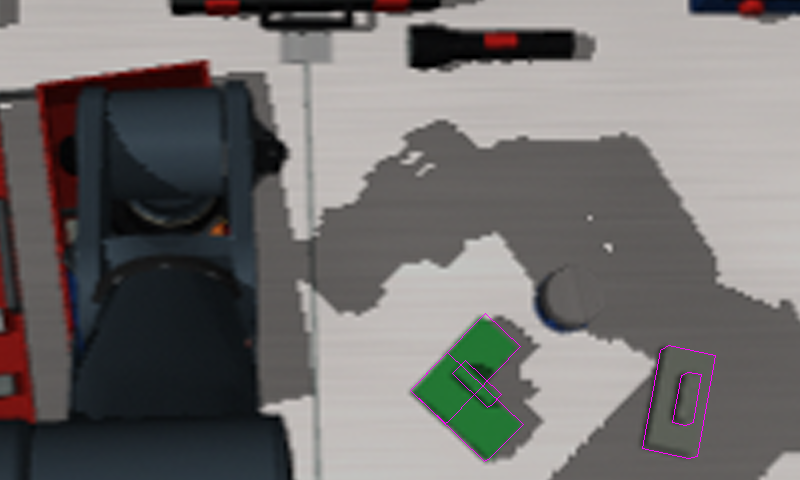

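Call:
{"api": "send_rows", "payload": {
  "moves": [
    {"dx": -45.5,"dy": 15.7,"dz": 0,"roll": -0.004},
    {"dx": -45.5,"dy": 15.7,"dz": 0,"roll": 0},
    {"dx": -45.5,"dy": 15.7,"dz": 0,"roll": 0},
    {"dx": -45.5,"dy": 15.7,"dz": 0,"roll": 0},
    {"dx": -45.5,"dy": 15.7,"dz": 0,"roll": 0},
    {"dx": -45.5,"dy": 15.7,"dz": 26,"roll": 0},
    {"dx": 0,"dy": 0,"dz": 30,"roll": 0},
    {"dx": 0,"dy": 0,"dz": 0,"roll": 0},
    {"dx": 0,"dy": 0,"dz": 0,"roll": 0}
  ],
  "hand": 45
}}

```text
time_s: 40.78
eef_pos: [0.4485, -0.14, 0.1176]
tool_rot: [0.0, 0.921, 0.389, 0.0]
ft_force: [-0.3, 0.1, 0.5]
finger_gap: 0.52
finger_force: 0.0
```

```bash
python3 go.py .4475,-.1403,.052,.797
```

```text
t 40.77 tcp [ 0.4485 -0.14    0.1176] yaw 0.799 q [-0.54  0.52  1.93  0.    0.69  0.23] gap 45.3 ff 0.0 F [-0.3  0.1  0.5] M [-0.04 -0.05 -0.01] tilt -1.0
roll 0.002 dx -0.9 dy -0.5 dz 65.6
```

Call:
{"api": "send_rows", "payload": {
  "moves": [
    {"dx": -0.9,"dy": 0,"dz": 35,"roll": 0},
    {"dx": 0,"dy": 0,"dz": 28,"roll": 0},
    {"dx": 0,"dy": 0,"dz": 0,"roll": 0},
    {"dx": 0,"dy": 0,"dz": 0,"roll": 0}
  ]
}}

```text
time_s: 41.28
eef_pos: [0.4484, -0.1408, 0.0552]
tool_rot: [0.001, 0.921, 0.389, 0.001]
ft_force: [0.4, 1.1, -0.2]
finger_gap: 0.52
finger_force: 0.0
```

Call:
{"api": "send_rows", "payload": {
  "moves": [
    {"dx": 0,"dy": 0,"dz": 0,"roll": 0},
    {"dx": 0,"dy": 0,"dz": 0,"roll": 0},
    {"dx": 0,"dy": 0,"dz": 0,"roll": 0},
    {"dx": 0,"dy": 0,"dz": 0,"roll": 0},
    {"dx": 0,"dy": 0,"dz": 0,"roll": 0},
    {"dx": 0,"dy": 0,"dz": 0,"roll": 0}
  ],
  "hand": 0,
  "squeeze": 45
}}

```text
time_s: 42.02
eef_pos: [0.4474, -0.1409, 0.0542]
tool_rot: [0.0, 0.921, 0.389, 0.0]
ft_force: [-0.2, 0.5, 3.0]
finger_gap: 0.135
finger_force: 45.0
```

```bash
python3 go.py .4478,-.1404,.052,.797
```

```text
t 42.02 tcp [ 0.4474 -0.1409  0.0542] yaw 0.7987 q [-0.54  0.65  1.96 -0.    0.53  0.23] gap 11.8 ff 45.0 F [-0.2  0.5  3. ] M [0.   0.02 0.02] tilt -1.0
roll 0.0017 dx 0.6 dy -0.0 dz 2.2
```

Call:
{"api": "send_rows", "payload": {
  "moves": [
    {"dx": 0,"dy": 0,"dz": -25,"roll": 0},
    {"dx": 0,"dy": 0,"dz": -40,"roll": 0},
    {"dx": 0,"dy": 0,"dz": -40,"roll": -0.17},
    {"dx": 0,"dy": 0,"dz": 0,"roll": -0.178},
    {"dx": 0,"dy": 0,"dz": 0,"roll": -0.178},
    {"dx": 0,"dy": 0,"dz": 0,"roll": -0.178},
    {"dx": 0,"dy": 0,"dz": 0,"roll": -0.178},
    {"dx": 0,"dy": 0,"dz": 0,"roll": -0.178},
    {"dx": 0,"dy": 0,"dz": 0,"roll": -0.178},
    {"dx": 0,"dy": 0,"dz": 0,"roll": -0.178},
    {"dx": 0,"dy": 0,"dz": 0,"roll": -0.178},
    {"dx": 0,"dy": 0,"dz": 0,"roll": -0.178}
  ]
}}

```text
time_s: 43.52
eef_pos: [0.4468, -0.1405, 0.1585]
tool_rot: [-0.001, 0.279, 0.96, 0.0]
ft_force: [0.7, -0.1, -0.7]
finger_gap: 0.131
finger_force: 45.0
```

Call:
{"api": "send_rows", "payload": {
  "moves": [
    {"dx": 0,"dy": 0,"dz": 0,"roll": -0.178},
    {"dx": 0,"dy": 0,"dz": 0,"roll": -0.178},
    {"dx": 0,"dy": 0,"dz": 0,"roll": -0.178},
    {"dx": 0,"dy": 0,"dz": 0,"roll": -0.16},
    {"dx": 0,"dy": 0,"dz": 0,"roll": 0}
  ]
}}

```text
time_s: 44.15
eef_pos: [0.447, -0.1405, 0.1586]
tool_rot: [-0.0, -0.061, 0.998, 0.0]
ft_force: [0.6, -0.5, -1.7]
finger_gap: 0.136
finger_force: 45.0
```

```bash
python3 go.py .4738,.1089,.16,3.265,1
```

```text
t 44.15 tcp [ 0.447  -0.1405  0.1586] yaw -3.0204 q [-0.54  0.45  1.89  0.    0.8  -2.24] gap 11.8 ff 45.0 F [ 0.6 -0.5 -1.7] M [ 0.06 -0.08 -0.02] tilt -1.0
roll -0.0022 dx -57.3 dy 244.2 dz -1.4
```

Call:
{"api": "send_rows", "payload": {
  "moves": [
    {"dx": -11.5,"dy": 48.8,"dz": 0,"roll": -0.002},
    {"dx": -11.5,"dy": 48.8,"dz": 0,"roll": 0},
    {"dx": -11.5,"dy": 48.8,"dz": 0,"roll": 0},
    {"dx": -11.5,"dy": 48.8,"dz": 0,"roll": 0},
    {"dx": -11.5,"dy": 48.8,"dz": 0,"roll": 0},
    {"dx": 0,"dy": 0,"dz": 20,"roll": 0},
    {"dx": 0,"dy": 0,"dz": 0,"roll": 0},
    {"dx": 0,"dy": 0,"dz": 0,"roll": 0}
  ]
}}

```text
time_s: 45.15
eef_pos: [0.474, 0.1081, 0.1391]
tool_rot: [-0.0, -0.062, 0.998, -0.0]
ft_force: [1.1, 0.6, -1.3]
finger_gap: 0.135
finger_force: 45.0
```

```bash
python3 go.py .4738,.1089,.0582,3.265,1
```

```text
t 45.15 tcp [0.474  0.1081 0.1391] yaw -3.0183 q [-0.01  0.5   1.87 -0.    0.77 -1.7 ] gap 11.7 ff 45.0 F [ 1.1  0.6 -1.3] M [ 0.12 -0.14 -0.01] tilt -1.0
roll -0.0001 dx 0.1 dy 0.8 dz 80.9
```

Call:
{"api": "send_rows", "payload": {
  "moves": [
    {"dx": 0,"dy": 0.8,"dz": 10,"roll": 0},
    {"dx": 0,"dy": 0,"dz": 20,"roll": 0},
    {"dx": 0,"dy": 0,"dz": 20,"roll": 0},
    {"dx": 0,"dy": 0,"dz": 15,"roll": 0},
    {"dx": 0,"dy": 0,"dz": 10,"roll": 0},
    {"dx": 0,"dy": 0,"dz": 5,"roll": 0},
    {"dx": 0,"dy": 0,"dz": 1.5,"roll": 0},
    {"dx": 0,"dy": 0,"dz": 0,"roll": 0}
  ]
}}

```text
time_s: 46.15
eef_pos: [0.474, 0.1092, 0.0582]
tool_rot: [0.0, -0.063, 0.998, -0.0]
ft_force: [-1.9, -1.1, 3.7]
finger_gap: 0.131
finger_force: 45.0
```

```bash
python3 go.py .4738,.1089,.0582,3.265,1
```

```text
t 46.15 tcp [0.474  0.1092 0.0582] yaw -3.0162 q [-0.    0.65  1.92 -0.    0.57 -1.7 ] gap 11.4 ff 45.0 F [-1.9 -1.1  3.7] M [-0.04  0.01  0.02] tilt -1.0
roll 0.0019 dx 0.3 dy -0.3 dz -0.0
```

Call:
{"api": "send_rows", "payload": {
  "moves": [
    {"dx": 0,"dy": 0,"dz": 0,"roll": 0},
    {"dx": 0,"dy": 0,"dz": 0,"roll": 0},
    {"dx": 0,"dy": 0,"dz": -15,"roll": 0},
    {"dx": 0,"dy": 0,"dz": -50,"roll": 0},
    {"dx": 0,"dy": 0,"dz": -50,"roll": 0},
    {"dx": 0,"dy": 0,"dz": 0,"roll": 0.185},
    {"dx": 0,"dy": 0,"dz": 0,"roll": 0.185},
    {"dx": 0,"dy": 0,"dz": 0,"roll": 0}
  ],
  "hand": 30
}}

```text
time_s: 47.15
eef_pos: [0.474, 0.1093, 0.1735]
tool_rot: [0.001, 0.121, 0.993, 0.0]
ft_force: [0.4, -0.6, -0.4]
finger_gap: 0.345
finger_force: 0.0
```

```bash
python3 f1.py white 4; python3 go.py .4315,-.3297,.147,2.896,1 .4315,-.3297,.052,2.896
```

```text
white ('top',) [ 0.4326 -0.3301  1.3303] 0.089
white ('scene',) [ 0.4282 -0.3325  1.4223] 0.081
white ('top', 'scene') [ 0.4321 -0.331   1.3677] 0.104
t 47.35 tcp [0.4739 0.1093 0.1726] yaw 2.8987 q [-0.    0.44  1.84 -0.    0.86 -1.33] gap 30.0 ff 0.0 F [-0.2  1.1  0.2] M [ 0.08 -0.14 -0.01] tilt -1.0
roll 0.0027 dx -65.6 dy -436.1 dz 25.6
roll -0.0 dx 0.0 dy 0.0 dz 95.0
```

View pics/fit4.png

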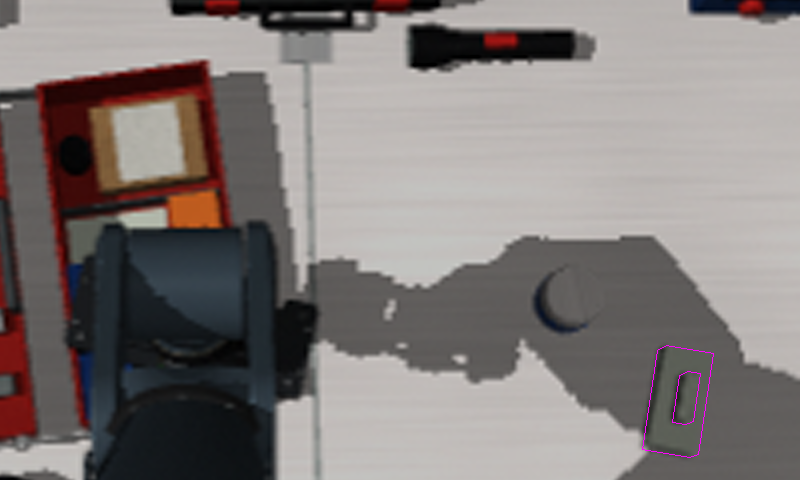

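Call:
{"api": "send_rows", "payload": {
  "moves": [
    {"dx": -7.2,"dy": -48.4,"dz": 0,"roll": 0},
    {"dx": -7.2,"dy": -48.4,"dz": 0,"roll": 0},
    {"dx": -7.2,"dy": -48.4,"dz": 0,"roll": 0},
    {"dx": -7.2,"dy": -48.4,"dz": 0,"roll": 0},
    {"dx": -7.2,"dy": -48.4,"dz": 0,"roll": 0},
    {"dx": -7.2,"dy": -48.4,"dz": 0,"roll": 0},
    {"dx": -7.2,"dy": -48.4,"dz": 0,"roll": 0},
    {"dx": -7.2,"dy": -48.4,"dz": 0,"roll": 0},
    {"dx": -7.2,"dy": -48.4,"dz": 20,"roll": 0},
    {"dx": 0,"dy": 0,"dz": 25,"roll": 0},
    {"dx": 0,"dy": 0,"dz": 0,"roll": 0},
    {"dx": 0,"dy": 0,"dz": 0,"roll": 0}
  ],
  "hand": 45
}}

```text
time_s: 48.85
eef_pos: [0.4313, -0.3286, 0.1278]
tool_rot: [-0.0, 0.122, 0.993, 0.0]
ft_force: [-0.3, -0.1, -0.4]
finger_gap: 0.517
finger_force: 0.0
```

```bash
python3 go.py .432,-.3298,.052,2.9,1
```

```text
t 48.85 tcp [ 0.4313 -0.3286  0.1278] yaw 2.898 q [-0.86  0.57  1.74  0.    0.83 -2.18] gap 45.0 ff 0.0 F [-0.3 -0.1 -0.4] M [ 0.06 -0.18 -0.02] tilt -1.0
roll -0.002 dx -0.9 dy -1.0 dz 75.8
```

Call:
{"api": "send_rows", "payload": {
  "moves": [
    {"dx": -0.5,"dy": -0.5,"dz": 35,"roll": 0},
    {"dx": 0,"dy": 0,"dz": 38.5,"roll": 0},
    {"dx": 0,"dy": 0,"dz": 0,"roll": 0},
    {"dx": 0,"dy": 0,"dz": 0,"roll": 0}
  ]
}}

```text
time_s: 49.35
eef_pos: [0.4325, -0.33, 0.0555]
tool_rot: [0.001, 0.122, 0.993, -0.001]
ft_force: [-0.7, -0.2, 0.1]
finger_gap: 0.52
finger_force: 0.0
```

Call:
{"api": "send_rows", "payload": {
  "moves": [
    {"dx": 0,"dy": 0,"dz": 0,"roll": 0},
    {"dx": 0,"dy": 0,"dz": 0,"roll": 0},
    {"dx": 0,"dy": 0,"dz": 0,"roll": 0},
    {"dx": 0,"dy": 0,"dz": 0,"roll": 0},
    {"dx": 0,"dy": 0,"dz": 0,"roll": 0},
    {"dx": 0,"dy": 0,"dz": 0,"roll": 0}
  ],
  "hand": 0,
  "squeeze": 45
}}

```text
time_s: 50.1
eef_pos: [0.4316, -0.3297, 0.0541]
tool_rot: [0.0, 0.122, 0.993, -0.0]
ft_force: [-0.1, 0.4, 1.3]
finger_gap: 0.132
finger_force: 45.0
```

```bash
python3 go.py .432,-.3298,.052,2.9,1
```

```text
t 50.1 tcp [ 0.4316 -0.3297  0.0541] yaw 2.8968 q [-0.86  0.7   1.77 -0.    0.67 -2.18] gap 11.5 ff 45.0 F [-0.1  0.4  1.3] M [ 0.09 -0.09 -0.  ] tilt -1.0
roll -0.0032 dx -0.4 dy 0.0 dz 2.1
```

Call:
{"api": "send_rows", "payload": {
  "moves": [
    {"dx": 0,"dy": 0,"dz": -25,"roll": 0},
    {"dx": 0,"dy": 0,"dz": -40,"roll": 0},
    {"dx": 0,"dy": 0,"dz": -40,"roll": 0.172},
    {"dx": 0,"dy": 0,"dz": 0,"roll": 0.172},
    {"dx": 0,"dy": 0,"dz": 0,"roll": 0.172},
    {"dx": 0,"dy": 0,"dz": 0,"roll": 0.172},
    {"dx": 0,"dy": 0,"dz": 0,"roll": 0.172},
    {"dx": 0,"dy": 0,"dz": 0,"roll": 0.172},
    {"dx": 0,"dy": 0,"dz": 0,"roll": 0.172},
    {"dx": 0,"dy": 0,"dz": 0,"roll": 0}
  ]
}}

```text
time_s: 51.35
eef_pos: [0.4314, -0.3293, 0.1587]
tool_rot: [-0.0, 0.662, 0.75, 0.0]
ft_force: [0.7, -0.3, -1.2]
finger_gap: 0.134
finger_force: 45.0
```

```bash
python3 go.py .5983,.183,.16,1.694,1
```

```text
t 51.35 tcp [ 0.4314 -0.3293  0.1587] yaw 1.6949 q [-0.86  0.53  1.71  0.    0.9  -0.98] gap 11.6 ff 45.0 F [ 0.7 -0.3 -1.2] M [-0.01 -0.1  -0.06] tilt -1.0
roll 0.0009 dx 487.9 dy 228.6 dz -1.3
```

Call:
{"api": "send_rows", "payload": {
  "moves": [
    {"dx": 44.3,"dy": 20.8,"dz": 0,"roll": 0},
    {"dx": 44.3,"dy": 20.8,"dz": 0,"roll": 0},
    {"dx": 44.3,"dy": 20.8,"dz": 0,"roll": 0},
    {"dx": 44.3,"dy": 20.8,"dz": 0,"roll": 0},
    {"dx": 44.3,"dy": 20.8,"dz": 0,"roll": 0},
    {"dx": 44.3,"dy": 20.8,"dz": 0,"roll": 0},
    {"dx": 44.3,"dy": 20.8,"dz": 0,"roll": 0},
    {"dx": 44.3,"dy": 20.8,"dz": 0,"roll": 0},
    {"dx": 44.3,"dy": 20.8,"dz": 0,"roll": 0},
    {"dx": 44.3,"dy": 20.8,"dz": 0,"roll": 0},
    {"dx": 44.5,"dy": 20.6,"dz": 0,"roll": 0}
  ]
}}

```text
time_s: 52.72
eef_pos: [0.5993, 0.1836, 0.1587]
tool_rot: [-0.0, 0.661, 0.75, -0.0]
ft_force: [0.4, -0.5, -1.2]
finger_gap: 0.135
finger_force: 45.0
```

Call:
{"api": "send_rows", "payload": {
  "moves": [
    {"dx": 0,"dy": 0,"dz": 20,"roll": 0},
    {"dx": 0,"dy": 0,"dz": 0,"roll": 0},
    {"dx": 0,"dy": 0,"dz": 0,"roll": 0}
  ]
}}

```text
time_s: 53.1
eef_pos: [0.599, 0.1816, 0.1391]
tool_rot: [-0.0, 0.662, 0.749, -0.0]
ft_force: [0.2, -0.0, -0.9]
finger_gap: 0.135
finger_force: 45.0
```

```bash
python3 go.py .5983,.183,.0581,1.694,1
```

```text
t 53.1 tcp [0.599  0.1816 0.1391] yaw 1.6934 q [ 0.12  0.65  1.51 -0.    0.98 -0.01] gap 11.8 ff 45.0 F [ 0.2 -0.  -0.9] M [-0.03 -0.14  0.  ] tilt -1.0
roll -0.0006 dx 1.5 dy -0.5 dz 81.0
```

Call:
{"api": "send_rows", "payload": {
  "moves": [
    {"dx": 1,"dy": -0.3,"dz": 10,"roll": 0},
    {"dx": 0,"dy": 0,"dz": 20,"roll": 0},
    {"dx": 0,"dy": 0,"dz": 20,"roll": 0},
    {"dx": 0,"dy": 0,"dz": 15,"roll": 0},
    {"dx": 0,"dy": 0,"dz": 10,"roll": 0},
    {"dx": 0,"dy": 0,"dz": 5,"roll": 0},
    {"dx": 0,"dy": 0,"dz": 1.5,"roll": 0},
    {"dx": 0,"dy": 0,"dz": 0,"roll": 0}
  ]
}}

```text
time_s: 54.1
eef_pos: [0.5992, 0.1831, 0.0581]
tool_rot: [0.0, 0.663, 0.749, 0.001]
ft_force: [-0.8, -0.7, -0.1]
finger_gap: 0.135
finger_force: 45.0
```

```bash
python3 go.py .5983,.183,.0581,1.694,1
```

```text
t 54.1 tcp [0.5992 0.1831 0.0581] yaw 1.6929 q [ 0.12  0.76  1.55  0.    0.82 -0.  ] gap 11.7 ff 45.0 F [-0.8 -0.7 -0.1] M [-0.04 -0.05 -0.01] tilt -1.0
roll -0.0011 dx -0.0 dy -0.9 dz -0.0
```

Call:
{"api": "send_rows", "payload": {
  "moves": [
    {"dx": 0,"dy": 0,"dz": 0,"roll": 0},
    {"dx": 0,"dy": 0,"dz": 0,"roll": 0},
    {"dx": 0,"dy": 0,"dz": -15,"roll": 0},
    {"dx": 0,"dy": 0,"dz": -60,"roll": 0},
    {"dx": 0,"dy": 0,"dz": -60,"roll": 0},
    {"dx": 50,"dy": -30,"dz": -30,"roll": 0},
    {"dx": 50,"dy": -30,"dz": -20,"roll": 0},
    {"dx": 50,"dy": -35,"dz": 0,"roll": 0},
    {"dx": 50,"dy": -35,"dz": 0,"roll": 0},
    {"dx": 50,"dy": -35,"dz": 0,"roll": 0},
    {"dx": 0,"dy": -35,"dz": 0,"roll": 0},
    {"dx": 0,"dy": 0,"dz": 0,"roll": 0}
  ],
  "hand": 24
}}

```text
time_s: 55.6
eef_pos: [0.3683, 0.4048, 0.242]
tool_rot: [-0.0, 0.661, 0.75, -0.001]
ft_force: [-0.3, -0.5, 0.9]
finger_gap: 0.279
finger_force: 0.0
```

```bash
python3 - <<'E'
from h import *
s=manip.snapshot("top"); t=manip.snapshot("scene")
vis=cv2.resize(s["pixels"],None,fx=6,fy=6,interpolation=cv2.INTER_CUBIC)[:,:,::-1].copy()
H=dict(blue=(.4976,.1831,.123),white=(.5983,.183,.123),green=(.4732,.1088,.123),orange=(.5725,.1211,.123))
for n,p in H.items():
    for m in MODEL[n]: cv2.polylines(vis,[cv2.convexHull(np.int32((proj(s,pose(m,p,.004))+.5)*6))],True,(255,0,255),1)
a=vis[840:1440,1560:2100]; cv2.imwrite("pics/in.png",a)
b=cv2.resize(t["pixels"][170:285,290:410,::-1],None,fx=5,fy=5,interpolation=cv2.INTER_CUBIC); cv2.imwrite("pics/in2.png",b)
for n in("blue","green","orange"):
    r=fit([s],[cmask(s,n)],MODEL[n],H[n][:2],z=.004,rad=26,yaws=[.123,.0]); print(n,r.x.round(4),round(r.fun,3),H[n])
E
python3 go.py .5683,.2762,.15,.123,1
```

```text
blue [0.4987 0.1853 0.121 ] 0.062 (0.4976, 0.1831, 0.123)
green [0.4765 0.111  0.1247] 0.092 (0.4732, 0.1088, 0.123)
orange [0.5758 0.1233 0.1215] 0.073 (0.5725, 0.1211, 0.123)
t 55.7 tcp [0.372  0.4051 0.2422] yaw 1.6934 q [ 0.62  0.42  1.62 -0.    1.1   0.5 ] gap 24.1 ff 0.0 F [-1.2  0.1  0.1] M [ 0.02 -0.13 -0.03] tilt -1.0
roll 1.5704 dx 179.0 dy 152.0 dz 92.2
```

View pics/in.png

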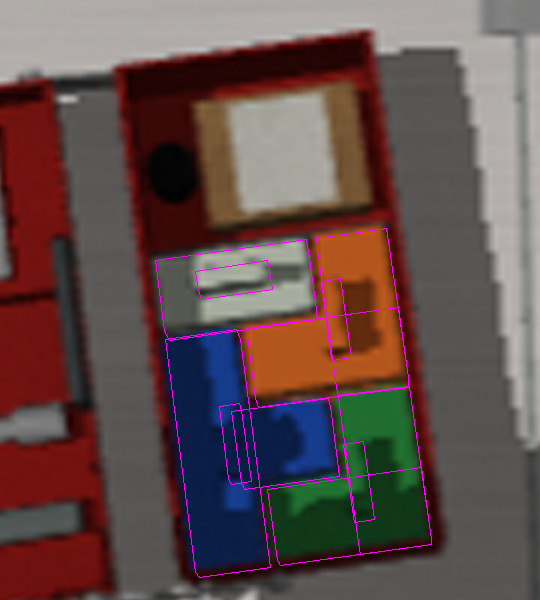

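View pics/in2.png

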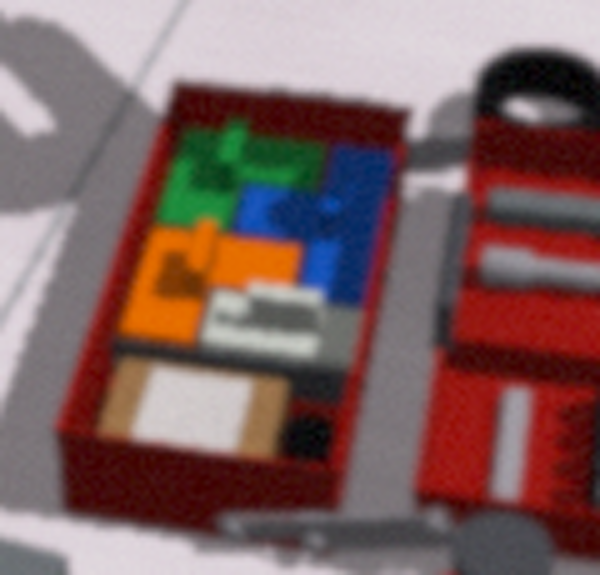

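Call:
{"api": "send_rows", "payload": {
  "moves": [
    {"dx": 0,"dy": 0,"dz": 0,"roll": 0.175},
    {"dx": 0,"dy": 0,"dz": 0,"roll": 0.175},
    {"dx": 0,"dy": 0,"dz": 0,"roll": 0.175},
    {"dx": 0,"dy": 0,"dz": 0,"roll": 0.175},
    {"dx": 0,"dy": 0,"dz": 0,"roll": 0.175},
    {"dx": 0,"dy": 0,"dz": 0,"roll": 0.175},
    {"dx": 0,"dy": 0,"dz": 0,"roll": 0.175},
    {"dx": 0,"dy": 0,"dz": 0,"roll": 0.175},
    {"dx": 0,"dy": 0,"dz": 0,"roll": 0.17}
  ],
  "hand": 40
}}

```text
time_s: 56.82
eef_pos: [0.3736, 0.4044, 0.2416]
tool_rot: [-0.0, 0.998, 0.057, 0.001]
ft_force: [-1.2, 0.6, -0.0]
finger_gap: 0.463
finger_force: 0.0
```

Call:
{"api": "send_rows", "payload": {
  "moves": [
    {"dx": 44.7,"dy": 38,"dz": 0,"roll": 0},
    {"dx": 44.7,"dy": 38,"dz": 0,"roll": 0},
    {"dx": 44.7,"dy": 38,"dz": 30,"roll": 0},
    {"dx": 44.7,"dy": 38,"dz": 30,"roll": 0},
    {"dx": 0,"dy": 0,"dz": 32,"roll": 0},
    {"dx": 0,"dy": 0,"dz": 0,"roll": 0},
    {"dx": 0,"dy": 0,"dz": 0,"roll": 0}
  ]
}}

```text
time_s: 57.7
eef_pos: [0.5635, 0.279, 0.1532]
tool_rot: [-0.0, 0.998, 0.061, 0.001]
ft_force: [0.7, -0.2, -0.0]
finger_gap: 0.458
finger_force: 0.0
```

```bash
python3 go.py .5683,.2762,.094,.123,1
```

```text
t 57.7 tcp [0.5635 0.279  0.1532] yaw 0.1223 q [0.28 0.63 1.5  0.   1.01 1.73] gap 39.8 ff 0.0 F [ 0.7 -0.2 -0. ] M [ 0.01  0.01 -0.05] tilt -1.0
roll -0.0007 dx 4.4 dy 3.4 dz 59.2
```

Call:
{"api": "send_rows", "payload": {
  "moves": [
    {"dx": 4,"dy": 3,"dz": 20,"roll": 0},
    {"dx": 0,"dy": 0,"dz": 25,"roll": 0},
    {"dx": 0,"dy": 0,"dz": 13,"roll": 0},
    {"dx": 0,"dy": 0,"dz": 0,"roll": 0}
  ]
}}

```text
time_s: 58.2
eef_pos: [0.5661, 0.2766, 0.0932]
tool_rot: [0.0, 0.998, 0.062, -0.001]
ft_force: [-0.2, -0.2, 0.2]
finger_gap: 0.46
finger_force: 0.0
```

Call:
{"api": "send_rows", "payload": {
  "moves": [
    {"dx": 0,"dy": 0,"dz": 0,"roll": 0},
    {"dx": 0,"dy": 0,"dz": 0,"roll": 0},
    {"dx": 0,"dy": 0,"dz": 0,"roll": 0},
    {"dx": 0,"dy": 0,"dz": 0,"roll": 0},
    {"dx": 0,"dy": 0,"dz": 0,"roll": 0},
    {"dx": 0,"dy": 0,"dz": 0,"roll": 0}
  ],
  "hand": 0,
  "squeeze": 30
}}

```text
time_s: 58.95
eef_pos: [0.5672, 0.2759, 0.0947]
tool_rot: [0.0, 0.998, 0.061, 0.0]
ft_force: [-0.6, -5.3, 4.3]
finger_gap: 0.126
finger_force: 30.0
```

```bash
python3 go.py
```

```text
t 58.95 tcp [0.5672 0.2759 0.0947] yaw 0.1231 q [ 0.28  0.71  1.53 -0.    0.9   1.72] gap 11.0 ff 30.0 F [-0.6 -5.3  4.3] M [-0.79 -0.07  0.05] tilt -1.0
```

Call:
{"api": "send_rows", "payload": {
  "moves": [
    {"dx": 0,"dy": 5.1,"dz": -14.8,"roll": 0},
    {"dx": 0,"dy": 7.1,"dz": -14,"roll": 0},
    {"dx": 0,"dy": 8.9,"dz": -12.9,"roll": 0},
    {"dx": 0,"dy": 10.6,"dz": -11.6,"roll": 0},
    {"dx": 0,"dy": 12,"dz": -10,"roll": 0},
    {"dx": 0,"dy": 13.3,"dz": -8.3,"roll": 0},
    {"dx": 0,"dy": 14.3,"dz": -6.4,"roll": 0},
    {"dx": 0,"dy": 15,"dz": -4.4,"roll": 0}
  ]
}}

```text
time_s: 59.95
eef_pos: [0.5773, 0.1941, 0.1762]
tool_rot: [-0.003, 0.998, 0.061, 0.0]
ft_force: [2.4, 6.8, -4.6]
finger_gap: 0.13
finger_force: 30.0
```

Call:
{"api": "send_rows", "payload": {
  "moves": [
    {"dx": 0,"dy": 15.5,"dz": -2.3,"roll": 0},
    {"dx": 0,"dy": 15.7,"dz": -0.2,"roll": 0},
    {"dx": 0,"dy": 15.5,"dz": 1.9,"roll": 0},
    {"dx": 0,"dy": 15.1,"dz": 4,"roll": 0},
    {"dx": 0,"dy": 14.4,"dz": 6,"roll": 0},
    {"dx": 0,"dy": 13.5,"dz": 7.9,"roll": 0},
    {"dx": 0,"dy": 12.3,"dz": 9.7,"roll": 0},
    {"dx": 0,"dy": 10.9,"dz": 11,"roll": 0},
    {"dx": 0,"dy": 0,"dz": 0,"roll": 0},
    {"dx": 0,"dy": 0,"dz": 0,"roll": 0}
  ]
}}

```text
time_s: 61.2
eef_pos: [0.5916, 0.0782, 0.1379]
tool_rot: [0.0, 0.998, 0.061, 0.0]
ft_force: [2.1, -3.4, -1.6]
finger_gap: 0.123
finger_force: 30.0
```

```bash
python3 go.py
```

```text
t 61.2 tcp [0.5916 0.0782 0.1379] yaw 0.1227 q [-0.06  0.62  1.59 -0.    0.93  1.39] gap 10.7 ff 30.0 F [ 2.1 -3.4 -1.6] M [-0.66 -0.39 -0.03] tilt -1.0
```

Shut. Release, lift clear, back off toward −y, and check.

Call:
{"api": "send_rows", "payload": {
  "moves": [
    {"dx": 0,"dy": 0,"dz": 0,"roll": 0},
    {"dx": 0,"dy": 0,"dz": 0,"roll": 0},
    {"dx": 0,"dy": 0,"dz": -15,"roll": 0},
    {"dx": 0,"dy": 0,"dz": -50,"roll": 0},
    {"dx": 0,"dy": 0,"dz": -50,"roll": 0},
    {"dx": -10,"dy": 50,"dz": -10,"roll": 0},
    {"dx": -10,"dy": 50,"dz": 0,"roll": 0},
    {"dx": -10,"dy": 50,"dz": 0,"roll": 0},
    {"dx": -10,"dy": 50,"dz": 0,"roll": 0},
    {"dx": -10,"dy": 50,"dz": 0,"roll": 0},
    {"dx": 0,"dy": 0,"dz": 0,"roll": 0},
    {"dx": 0,"dy": 0,"dz": 0,"roll": 0}
  ],
  "hand": 40
}}

```text
time_s: 62.7
eef_pos: [0.572, -0.1748, 0.2642]
tool_rot: [-0.0, 0.998, 0.061, 0.0]
ft_force: [0.6, 1.7, 0.6]
finger_gap: 0.459
finger_force: 0.0
```

```bash
python3 f1.py toolbox end; python3 - <<'E'
from h import *
s=manip.snapshot("top"); cv2.imwrite("pics/end.png",cv2.resize(s["pixels"][100:300,150:470,::-1],None,fx=2.5,fy=2.5,interpolation=cv2.INTER_CUBIC))
E
```

```text
toolbox ('top',) [0.5832 0.1579 0.1185] 0.092
toolbox ('scene',) [0.5528 0.1463 0.1259] 0.128
toolbox ('top', 'scene') [0.5834 0.1535 0.1224] 0.14
```

View pics/end.png

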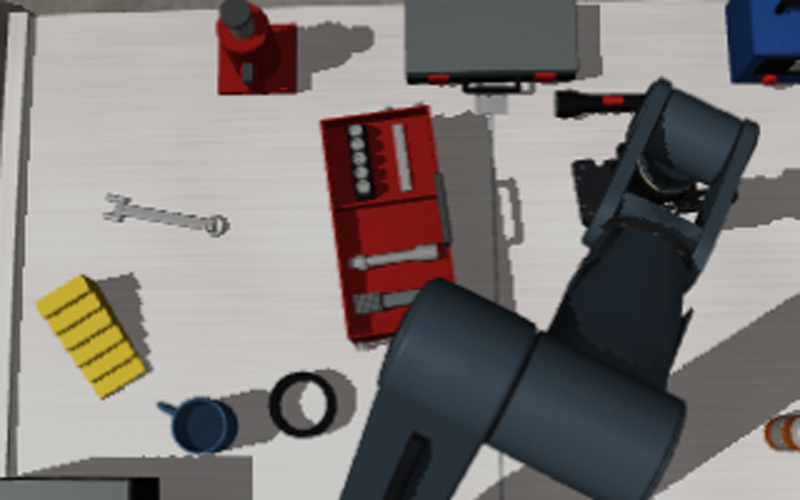

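The tray is back where it was when shut (fit matches the start to about 1 mm). The bar (395,256) and brush (390,300) lie in its near compartment, and the robot is clear.

```bash
python3 -c "
from plant import manip
print(manip.finish_job())"
```

```text
the job is handed in; nothing more can be done
None
```

I handed the job in at about 63 s: the bar and brush are in the tray's near compartment, all four bins stand flush on their own patches, and the tray is shut. My last camera check agreed, but `finish_job()` returned no verdict, so I don't have the judge's result.

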